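# Lift the dust hood, turn the furniture foot and hold it socket-up

## Task

In the woodshop, lift the grey hinged dust hood by its black bar handle all the way back onto its stop, lowering it onto the stop gently rather than letting it fall, and leave it open. Under it lies a wooden furniture foot on its side: turn it so that the end with the blind square hole is up (the other end only has a flush black pad), and feel that it is the right end by touching the bottom of the hole with the fingertips. Then grasp the foot and lift it hole-up and level, well clear of the bed (at least 10 cm), and finish while still holding it there in the gripper, without disturbing the other things on the bench.

Things in the scene. Friction and masses are not known exactly. Their poses are not given: they have to be found in the camera images.
- hood (a joint): Hinge of the grey dust hood, rad. 0 = shut (flat on the bed), 1.75 = fully open on its stop, tipped back away from the robot. It balances at about 1.15: below that it falls shut, above it falls open. The hood is a box open below, 180 mm deep (from the hinge towards the robot), 220 mm wide, 84 mm high, walls 5 mm, 0.45 to 0.7 kg. Almost no friction.
- hood_hinge (a point): Middle of the hood's hinge line, at the low far edge of the hood, 30 mm above the table. It turns with the hood: its y axis runs along the hinge; with the hood shut its x axis points level away from the robot side and z up.
- hood_handle (a point): Middle of the hood's black bar handle: a round bar 12 mm thick, 100 mm long, parallel to the hinge, 35 mm in front of the hood's front face (23 mm clear gap between two end arms). In the hood's own axes (those of point hood_hinge) it lies at x = -215 mm, z = +42 mm from the hinge line.
- station: The fixed grey bed under the hood, 280 x 260 mm, its top 12 mm above the table; origin at the centre of its underside on the table. Hinge line 100 mm from the origin along its +x; its y is parallel to the hinge. Open hood apart, the bed is flat and free within x from -140 to +85 mm.
- foot_center (a point): Centre of the loose wooden foot, a block 60 x 60 mm across and 52 mm along its x axis, 0.1 to 0.2 kg. x points out of the end with the hole; the -x end has a flush black rubber pad. It starts on the bed under the hood, lying on a plain side with x level, to the robot's left or left and towards the robot; y and z are square to its four plain sides.
- hole_floor: Black floor of the foot's blind hole, a plate fixed in the foot; its exposed face lies 4 mm from the foot's centre towards the foot's -x, its origin 6 mm. The hole is square, 44 x 44 mm, centred, its sides parallel to the block's, 30 mm deep from the rim, walls 8 mm thick.
- leg: Bystander: pale square table leg offcut lying on the bench, 240 x 42 x 42 mm, origin under its middle.
- glue: Bystander: white glue bottle with a green band, 60 mm across, 135 mm tall, origin under its middle.
- wax: Bystander: round brass-coloured wax tin, 76 mm across, 50 mm tall, origin under its middle.
- mallet: Bystander: wooden mallet lying on the bench, 345 mm long, head 70 mm tall at its +x end, origin on the bench under it.
- screwdriver: Bystander: screwdriver with a yellow handle, lying on the bench.
- square: Bystander: joiner's square lying on the bench, stock 120 mm, blade 170 mm.

How it is judged:
By the outcome, as a careful person would: the job done as asked, in the order asked, and still so for the second after the job is handed in, while the arm keeps its last pose, push and grip.
It also fails if it takes over 70 s, if anything falls off the work surface, if the arm or the gripper's body presses on something with over 40 N, if the wrist force passes 120 N, or if a joint passes its speed limit or range.

## Robot

A 6-joint arm with a two-finger parallel gripper is mounted at the origin on the work surface. World frame = base frame: x ahead of the robot, y to its left, z up, the work surface at z = 0. Lengths are in mm, angles in rad, forces in N, time in s.
With the tool pointing down it reaches from about 275 to 750 mm from the base axis. Payload 10.2 kg.
Tool frame: the origin (TCP) lies at the very end of the fingers, on their centre line; the grasp point (between the pads) lies 19 mm behind it; z points along the fingers, x is the direction in which the jaws open and shut, and the axes are right-handed (so a half turn about z gives the same grasp; the last joint's range is limited). The gripper opens to 85 mm and grips with 20 to 120 N. Pads are 22 mm wide; open, the fingers measure 114 mm over their backs; the gripper's body (76 mm by 85 mm) begins 54 mm behind the grasp point. The pads swing forward as they close: fully open they stand 13 mm farther back than shut.
Start: joints at [1.046, 0.313, 1.498, -0, 1.331, -0.223], TCP at [156.063, 501.274, 231.294] pointing down, gripper open.
Joint ranges: [-2.94, 2.94], [-0.97, 2.17], [0.19, 2.56], [-1.23, 4.37], [0.02, 3.11], [-2.88, 2.88]. Speed limits (rad/s): [2.39, 2.39, 3.01, 3.14, 3.14, 3.14].

## Interface

Orientations are given as a unit quaternion [w, x, y, z].
In Python, from rig import ctrl, cams gives the robot as it stands.
- The arm moves only by the tool play_rows, never from a script. Its argument "steps" is a list of rows, each a list of 2 entries, a list of its own where there are three numbers: the shift along the tool's x, y, z normalised to -1 to 1, where 1 is 0.75 m, then the turn, a rotation vector about the tool's x, y, z normalised to -1 to 1, where 1 is 45 degrees. A call has 1 to 20 rows; each row shifts and turns the commanded pose from where the row before left it, along the tool's axes as they then stand; what a row does not reach is not made up. A row lasts 1/10 s, in which the tool goes at most 50 mm and 8.59 degrees, less where a joint would pass 70% of its speed; a pose out of reach is approached as far as the arm can. A call with a number of a shift or a turn outside -1 to 1 is refused whole. A call with a gripper value outside its range is refused whole. "grip" is the closure, from 0 (fully open) to 1 (shut), set as the call begins (left out, the last holds). The fingers move at their own pace and stop on an object; "squeeze" is the grip in N (left out, the last holds). Time passes only in rows, so rows that do not move let the fingers close. It gives the time, the measured TCP pose, the force and the opening at its end, in the units of the state.
- ctrl.sense(): the state, without advancing time (a new reading comes with each control period).
- cams.capture(name): name is "side" or "top" or "wrist"; returns the picture (400x640x3 uint8, red, green, blue); there is no depth.
- cams.camera_info(name): a dict with "fx", "fy", "cx", "cy" (pixels), "dist_coeffs" ([k1, k2, p1, p2, k3] as OpenCV has them; the pictures are not rectified), "xyz" and "attitude" of the camera in the world. Camera axes: x right, y up, looking along -z (the intrinsics and any distortion apply to the point x, -y, -z); pixel columns grow to the right and rows downward; lengths in mm; the calibration is good to about 2 mm. A picture is of the moment at which its call begins: read the wrist's pose just before it. camera_info takes no time and is no camera call; for the wrist camera it gives the pose at the moment of the call.
- ctrl.finish_job(): hands the job in, once; it reports no verdict.
Trained networks look in the newest picture that a camera, given by its name, has taken for a name from the list of things; names that differ only in an ending like _2 or _b are one class to them, and where a whole thing is asked for, a point or a joint stands for the part that bears it (a point fixed in the world has none). Each returns a list of dicts, best first, with "p" (0 to 1); they miss things now and then, are a little off and sometimes report something else, mostly with a low value. They report only what shows in the picture. A call takes as long as a camera call.
- cams.search_frame(camera, thing): "rect" ([centre column, centre row, width, height] in pixels, round what is visible of it).
- cams.tip_of(camera, thing): "pixel" ([column, row] in pixels: a listed point, or the origin of a listed thing).
The state is a dict: "time_s": time; "joints": joint angles; "dq": joint speeds; "tau": joint torques, N m; "eef_pos": TCP position; "ee_rot": TCP orientation; "force": force on the tool from outside, world axes, zero at the start; "wrist_torque": the same for the moment, N m; "grip_width": opening from 0.0 (shut) to 1.0 (fully open).
Only numpy, scipy, OpenCV 4.12 (cv2) and the standard library are available. Lean on these libraries where they do the work, as an engineer would, in place of code of your own. Each camera call takes 0.05 s, during which the arm holds its last target.

## Working session

There is one attempt and no reset: what is moved stays moved. The work goes in short steps, Python scripts to look and compute and a tool call to move; the robot and the scene stay as the last step left them, time stands still between calls to the robot, and variables do not carry over. Pictures are saved under pics/ and viewed, and the job is handed in when it is done.

Besides the shell and the picture viewer there is one more tool, called by a JSON object that holds its "fn" and its "kwargs". play_rows: Moves the arm, as the interface text tells. Its arguments: {"type":"object","properties":{"steps":{"type":"array"},"grip":{"type":"number"},"squeeze":{"type":"number"}},"required":["steps"]}

```bash
ls -la; mkdir -p pics
python3 - <<'E'
from rig import ctrl,cams
import cv2
print(ctrl.sense())
for n in ["side","top","wrist"]:
    i=cams.camera_info(n);print(n,i)
    im=cams.capture(n);cv2.imwrite(f"pics/{n}0.png",im[:,:,::-1])
    for t in ["station","hood_hinge","hood_handle","foot_center"]:
        print(t,cams.tip_of(n,t)[:2])
E
```

```text
total 12
drwxr-xr-x  3 agent agent 4096 Dec  7 03:32 .
drwxr-xr-x 23 root  root  4096 Dec  7 03:32 ..
drwxr-xr-x  2 agent agent 4096 Dec  7 03:32 pics
{'time_s': 0.0, 'joints': array([ 1.04563513e+00,  3.13455796e-01,  1.49843834e+00, -4.26169142e-06,
        1.33103458e+00, -2.23395763e-01]), 'dq': array([ 8.71381188e-04, -2.41184114e-03,  1.16378051e-03, -1.51966321e-03,
        6.93160702e-05,  8.60119846e-04]), 'tau': array([ 1.99205337e-03, -4.12240541e+01, -2.59761661e+01,  1.02755318e-04,
        3.70327849e-03, -1.98489630e-05]), 'eef_pos': array([155.90702644, 501.03756275, 230.7316499 ]), 'ee_rot': array([ 2.68865961e-04,  8.05358548e-01,  5.92787620e-01, -6.11538717e-04]), 'force': array([-0.01366269, -0.30171854, -0.16955076]), 'wrist_torque': array([ 0.00120585, -0.01689149,  0.02611346]), 'grip_width': 0.9986585867040465}
side {'fx': 451.230903447085, 'fy': 451.230903447085, 'cx': 313.75034654253375, 'cy': 204.20146640388185, 'dist_coeffs': array([-0.10288189,  0.        ,  0.        ,  0.        ,  0.        ]), 'xyz': array([  420.1077132 , -1001.36264631,  1045.56932
[... 530 characters left out ...]
04.30580059,  -58.59598665, 1341.97589395]), 'attitude': array([-0.68971424, -0.07741349,  0.0802122 ,  0.71544911])}
station [{'pixel': [284.4, 187.6], 'p': 0.62}, {'pixel': [421.7, 210.5], 'p': 0.62}]
hood_hinge [{'pixel': [421.9, 211.4], 'p': 0.2}]
hood_handle [{'pixel': [286.4, 221.1], 'p': 0.85}]
foot_center []
wrist {'fx': 299.0116450543278, 'fy': 299.0116450543278, 'cx': 317.9267212291678, 'cy': 195.70725701288774, 'dist_coeffs': array([-0.05505876,  0.        ,  0.        ,  0.        ,  0.        ]), 'xyz': array([ 80.05004515, 526.28252505, 373.91143847]), 'attitude': array([ 0.7954965 , -0.12454682, -0.09155571,  0.58591037])}
station []
hood_hinge []
hood_handle []
foot_center []
```

View pics/side0.png

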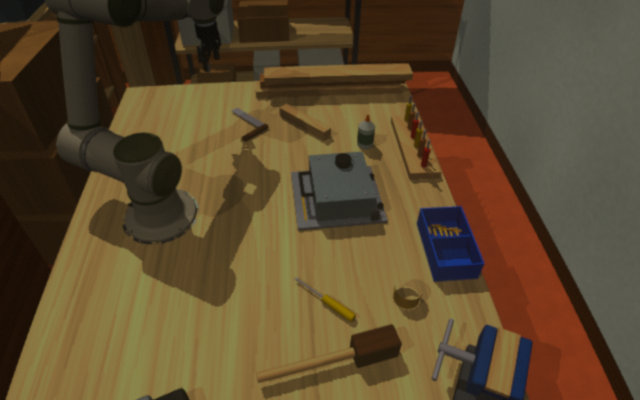

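View pics/top0.png

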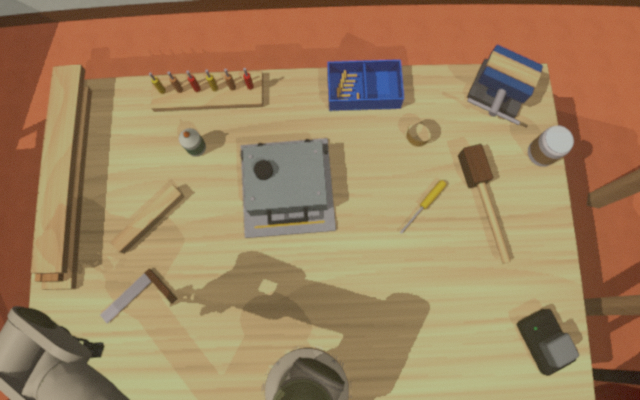

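View pics/wrist0.png

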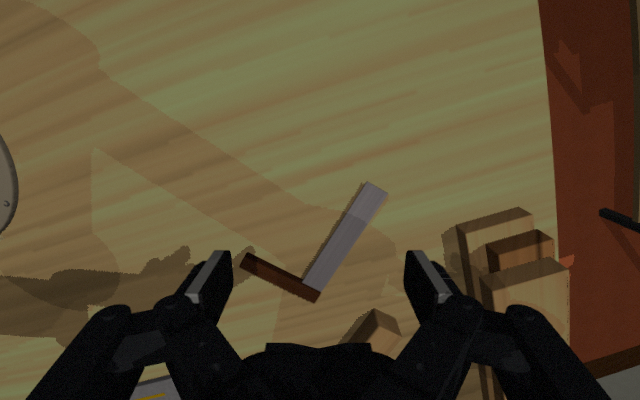

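```bash
cat > h.py <<'E'
import numpy as np,cv2
from scipy.spatial.transform import Rotation as R
def Rq(q): return R.from_quat([q[1],q[2],q[3],q[0]])
def ray(i,px):
    K=np.array([[i['fx'],0,i['cx']],[0,i['fy'],i['cy']],[0,0,1.]])
    p=cv2.undistortPoints(np.array([[px]],float),K,np.array(i['dist_coeffs']))[0,0]
    d=Rq(i['attitude']).apply([p[0],-p[1],-1]); return np.array(i['xyz']),d
def onz(i,px,z):
    o,d=ray(i,px); return o+d*(z-o[2])/d[2]
def proj(i,P):
    P=np.atleast_2d(P); c=Rq(i['attitude']).inv().apply(P-np.array(i['xyz'])); c=c*[1,-1,-1]
    K=np.array([[i['fx'],0,i['cx']],[0,i['fy'],i['cy']],[0,0,1.]])
    return cv2.projectPoints(c,np.zeros(3),np.zeros(3),K,np.array(i['dist_coeffs']))[0][:,0]
def tri(i1,p1,i2,p2):
    o1,d1=ray(i1,p1);o2,d2=ray(i2,p2)
    d1/=np.linalg.norm(d1);d2/=np.linalg.norm(d2)
    s=np.linalg.lstsq(np.c_[d1,-d2],o2-o1,rcond=None)[0]
    a=o1+d1*s[0];b=o2+d2*s[1]; return (a+b)/2,np.linalg.norm(a-b)
E
python3 - <<'E'
import cv2
a=cv2.imread('pics/top0.png')[120:250,220:350];cv2.imwrite('pics/top0c.png',cv2.resize(a,None,fx=4.5,fy=4.5,interpolation=cv2.INTER_CUBIC))
a=cv2.imread('pics/side0.png')[130:250,270:410];cv2.imwrite('pics/side0c.png',cv2.resize(a,None,fx=5,fy=5,interpolation=cv2.INTER_CUBIC))
E
```

```text
(no output)
```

View pics/top0c.png

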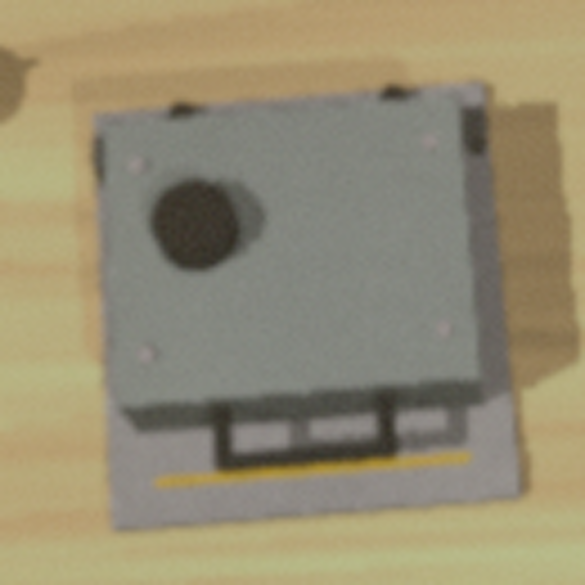

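View pics/side0c.png

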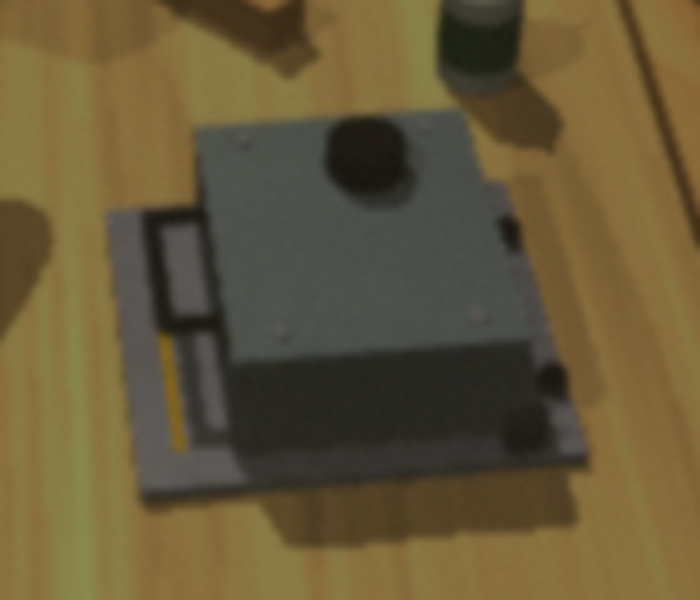

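```bash
cat > fit.py <<'E'
from h import *
from rig import cams
from scipy.optimize import least_squares
t=cams.camera_info('top');s=cams.camera_info('side')
T=np.array([[95,113],[487,83],[523,493],[113,528]]);T=(T+.5)/4.5-.5+[220,120]
S=np.array([[108,212],[142,488],[585,458]]);S=(S+.5)/5-.5+[270,130]
st=lambda p,P:R.from_euler('z',p[2]).apply(P)+[p[0],p[1],0]
PT=np.array([[140,130,12],[140,-130,12],[-140,-130,12],[-140,130,12.]])
PS=PT[[3,2,1]]
f=lambda p:np.r_[(proj(t,st(p,PT))-T).ravel(),(proj(s,st(p,PS))-S).ravel()]
r=least_squares(f,[430,40,0.05]);print(r.x,np.round(r.fun,1))
for q in (t,s):
  # hood handle, ends; hood top front corners
  print(np.round(proj(q,st(r.x,np.array([[100-215,50,72],[-115,-50,72],[100-180,110,30+84-0],[-80,-110,114],[100,110,114],[100,-110,114]]))),1).tolist())
print('handle',st(r.x,np.array([[-115,0,72.]])),'hinge',st(r.x,np.array([[100,0,30.]])))
E
python3 fit.py
```

```text
[5.69846520e+02 3.76269407e+01 4.29986840e-02] [-0.2 -0.7 -0.1 -0.8 -0.1  0.7 -0.3  0.  -0.6 -0.2 -0.9  1.3  0.7 -0.2]
[[269.6, 222.2], [306.2, 219.3], [244.6, 208.0], [327.2, 201.6], [242.0, 144.2], [321.9, 138.0]]
[[299.6, 173.7], [302.5, 195.4], [308.4, 151.1], [316.2, 198.6], [362.7, 147.4], [376.8, 193.9]]
handle [[454.95281482  32.68361568  72.        ]] hinge [[669.75409011  41.92548427  30.        ]]
```

```bash
cat > plan.py <<'E'
from h import *
from scipy.spatial.transform import Slerp
YAW=0.043
def tool(pitch,yaw=YAW,roll=0):
    # pitch: 90=down, 0=level forward; x_tool up/forward
    p=np.radians(pitch)
    z=np.array([np.cos(p),0,-np.sin(p)]);x=np.array([np.sin(p),0,np.cos(p)]);y=np.cross(z,x)
    return R.from_euler('z',yaw)*R.from_matrix(np.c_[x,y,z])
def rows(p,r,wps,show=True):
    """wps: list of (pos,R,n rows)"""
    out=[];p=np.array(p,float)
    for P,Q,n in wps:
        p0,r0=p.copy(),r; P=np.array(P,float)
        sl=Slerp([0,1],R.concatenate([r0,Q]))
        for k in range(1,n+1):
            tp=p0+(P-p0)*k/n; tr=sl(k/n)
            s=np.round(r.inv().apply(tp-p)/750,3); w=np.round((r.inv()*tr).as_rotvec()/(np.pi/4),3)
            p=p+r.apply(s*750); r=r*R.from_rotvec(w*np.pi/4)
            if np.linalg.norm(s)*750>49 or np.linalg.norm(w)*45>8.5: print('!!',k,s,w)
            out.append([(s+0.).tolist(),(w+0.).tolist()])
    if show:
        for i in range(0,len(out),20): print(str(out[i:i+20]).replace(' ',''))
        print('end',p.round(1),len(out))
    return p,r
def now():
    from rig import ctrl
    s=ctrl.sense(); return s['eef_pos'],Rq(s['ee_rot']),s
G=np.array([455,32.7,72.]);H=np.array([669.75,41.9,30.])
E
python3 - <<'E'
from plan import *
p,r,s=now()
q=tool(35); z=q.as_matrix()[:,2]
g=G+12*z; print(g,z)
rows(p,r,[([300,260,280],Slerp([0,1],R.concatenate([r,q]))(.55),10),(g-80*z,q,10)])
E
```

```text
[464.82073826  33.12255221  65.11708276] [ 0.81839485  0.03521268 -0.57357644]
[[[-0.025,0.028,-0.006],[-0.041,0.058,0.079]],[[-0.023,0.029,-0.007],[-0.041,0.059,0.079]],[[-0.021,0.032,-0.007],[-0.041,0.058,0.078]],[[-0.018,0.032,-0.006],[-0.041,0.058,0.079]],[[-0.016,0.034,-0.007],[-0.041,0.059,0.079]],[[-0.014,0.035,-0.006],[-0.041,0.058,0.079]],[[-0.011,0.036,-0.005],[-0.041,0.058,0.079]],[[-0.009,0.037,-0.004],[-0.041,0.059,0.079]],[[-0.006,0.037,-0.004],[-0.041,0.058,0.078]],[[-0.004,0.038,-0.003],[-0.041,0.058,0.079]],[[-0.019,0.029,0.02],[-0.034,0.048,0.065]],[[-0.018,0.029,0.021],[-0.033,0.048,0.064]],[[-0.018,0.03,0.021],[-0.034,0.047,0.065]],[[-0.017,0.03,0.02],[-0.033,0.048,0.064]],[[-0.016,0.031,0.021],[-0.034,0.048,0.065]],[[-0.016,0.03,0.021],[-0.034,0.048,0.064]],[[-0.014,0.031,0.022],[-0.033,0.047,0.065]],[[-0.014,0.031,0.021],[-0.034,0.048,0.064]],[[-0.013,0.031,0.022],[-0.033,0.048,0.065]],[[-0.013,0.031,0.023],[-0.034,0.048,0.064]]]
end [399.4  30.4 110.6] 20
```

{"fn": "play_rows", "kwargs": {"steps": [[[-0.025,0.028,-0.006],[-0.041,0.058,0.079]],[[-0.023,0.029,-0.007],[-0.041,0.059,0.079]],[[-0.021,0.032,-0.007],[-0.041,0.058,0.078]],[[-0.018,0.032,-0.006],[-0.041,0.058,0.079]],[[-0.016,0.034,-0.007],[-0.041,0.059,0.079]],[[-0.014,0.035,-0.006],[-0.041,0.058,0.079]],[[-0.011,0.036,-0.005],[-0.041,0.058,0.079]],[[-0.009,0.037,-0.004],[-0.041,0.059,0.079]],[[-0.006,0.037,-0.004],[-0.041,0.058,0.078]],[[-0.004,0.038,-0.003],[-0.041,0.058,0.079]],[[-0.019,0.029,0.02],[-0.034,0.048,0.065]],[[-0.018,0.029,0.021],[-0.033,0.048,0.064]],[[-0.018,0.03,0.021],[-0.034,0.047,0.065]],[[-0.017,0.03,0.02],[-0.033,0.048,0.064]],[[-0.016,0.031,0.021],[-0.034,0.048,0.065]],[[-0.016,0.03,0.021],[-0.034,0.048,0.064]],[[-0.014,0.031,0.022],[-0.033,0.047,0.065]],[[-0.014,0.031,0.021],[-0.034,0.048,0.064]],[[-0.013,0.031,0.022],[-0.033,0.048,0.065]],[[-0.013,0.031,0.023],[-0.034,0.048,0.064]]], "grip": 0.65, "squeeze": 40}}

```text
time_s: 2.75
eef_pos: [374.9, 109.3, 157.6]
ee_rot: [-0.03, 0.906, 0.112, 0.406]
force: [0.4, 1.0, -0.7]
grip_width: 0.349
```

Run:
```python
from plan import *
from rig import cams
p,r,s=now()
print(p,s['joints'].round(2),s['force'].round(1),s['grip_width'],r.as_matrix().round(3))
i=cams.camera_info('wrist');im=cams.capture('wrist')
pts=np.array([G+[2,50,0],G+[-2,-50,0]])
print(proj(i,pts),cams.tip_of('wrist','hood_handle'),proj(i,[G]))
cv2.imwrite('pics/w1.png',im[:,:,::-1])
```

```text
[374.88370809 109.26493416 157.61714314] [-0.25 -0.22  2.55  1.49  0.33 -1.85] [ 0.4  1.  -0.7] 0.3494609527332546 [[ 0.645  0.227  0.73 ]
 [ 0.178 -0.973  0.145]
 [ 0.743  0.036 -0.668]]
[[302.01107098 235.55404149]
 [282.40038884 330.89695016]] [{'pixel': [292.6, 283.0], 'p': 0.88}] [[291.89297833 284.68779893]]
```

View pics/w1.png

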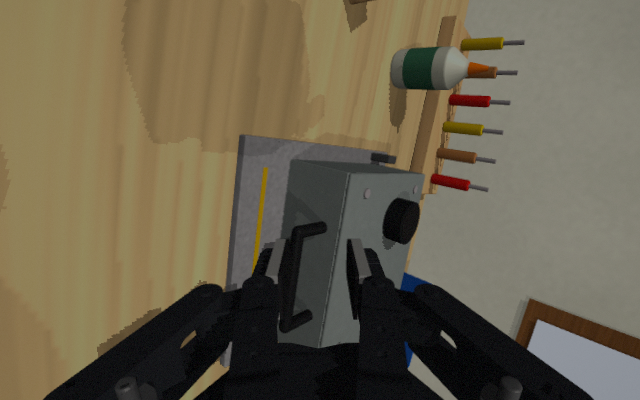

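Run:
```python
from plan import *
p,r,s=now()
q=tool(60); z=q.as_matrix()[:,2]
g=G+11*z; print(g,z)
rows(p,r,[([360,70,200],q,10),(g-70*z,q,8),(g-70*z,q,2)])
```

```text
[460.49491603  32.93642713  62.47372056] [ 0.49953782  0.02149338 -0.8660254 ]
[[[0.002,0.005,-0.006],[-0.011,-0.04,0.021]],[[0.002,0.005,-0.006],[-0.012,-0.04,0.021]],[[0.002,0.005,-0.006],[-0.011,-0.04,0.021]],[[0.002,0.004,-0.006],[-0.012,-0.04,0.022]],[[0.001,0.005,-0.006],[-0.011,-0.04,0.021]],[[0.002,0.005,-0.006],[-0.012,-0.04,0.021]],[[0.001,0.005,-0.007],[-0.011,-0.04,0.021]],[[0.001,0.005,-0.006],[-0.012,-0.04,0.021]],[[0.002,0.005,-0.006],[-0.011,-0.04,0.021]],[[0.001,0.005,-0.006],[-0.012,-0.04,0.021]],[[0.003,0.007,0.016],[0.0,0.0,0.0]],[[0.003,0.007,0.017],[0.0,0.0,0.0]],[[0.002,0.007,0.016],[0.0,0.0,0.0]],[[0.003,0.007,0.017],[0.0,0.0,0.0]],[[0.003,0.007,0.016],[0.0,0.0,0.0]],[[0.003,0.007,0.017],[0.0,0.0,0.0]],[[0.002,0.007,0.016],[0.0,0.0,0.0]],[[0.003,0.007,0.017],[0.0,0.0,0.0]],[[0.0,0.0,0.0],[0.0,0.0,0.0]],[[0.0,0.0,0.0],[0.0,0.0,0.0]]]
end [425.7  31.1 122.7] 20
```

{"fn": "play_rows", "kwargs": {"steps": [[[0.002,0.005,-0.006],[-0.011,-0.04,0.021]],[[0.002,0.005,-0.006],[-0.012,-0.04,0.021]],[[0.002,0.005,-0.006],[-0.011,-0.04,0.021]],[[0.002,0.004,-0.006],[-0.012,-0.04,0.022]],[[0.001,0.005,-0.006],[-0.011,-0.04,0.021]],[[0.002,0.005,-0.006],[-0.012,-0.04,0.021]],[[0.001,0.005,-0.007],[-0.011,-0.04,0.021]],[[0.001,0.005,-0.006],[-0.012,-0.04,0.021]],[[0.002,0.005,-0.006],[-0.011,-0.04,0.021]],[[0.001,0.005,-0.006],[-0.012,-0.04,0.021]],[[0.003,0.007,0.016],[0.0,0.0,0.0]],[[0.003,0.007,0.017],[0.0,0.0,0.0]],[[0.002,0.007,0.016],[0.0,0.0,0.0]],[[0.003,0.007,0.017],[0.0,0.0,0.0]],[[0.003,0.007,0.016],[0.0,0.0,0.0]],[[0.003,0.007,0.017],[0.0,0.0,0.0]],[[0.002,0.007,0.016],[0.0,0.0,0.0]],[[0.003,0.007,0.017],[0.0,0.0,0.0]],[[0.0,0.0,0.0],[0.0,0.0,0.0]],[[0.0,0.0,0.0],[0.0,0.0,0.0]]], "grip": 0.74}}

```text
time_s: 4.85
eef_pos: [426.4, 33.6, 123.4]
ee_rot: [-0.006, 0.965, 0.024, 0.262]
force: [0.8, -0.4, 0.0]
grip_width: 0.26
```

Run:
```python
from plan import *
from rig import cams
p,r,s=now()
print(p,s['joints'].round(2),s['force'].round(1),s['grip_width'],r.as_matrix().round(3))
i=cams.camera_info('wrist');im=cams.capture('wrist')
print(cams.tip_of('wrist','hood_handle'),proj(i,[G]))
im=im.copy()
for u in proj(i,[G+[2,44,0],G,G+[-2,-44,0]]): cv2.circle(im,tuple(int(v) for v in u.round()),2,(255,0,0),-1)
cv2.imwrite('pics/w2.png',im[:,:,::-1])
q=tool(60); z=q.as_matrix()[:,2]
g=G+11*z
rows(p,r,[(g,q,10),(g,q,2)])
```

```text
[426.39268509  33.58236312 123.36174576] [-0.31  0.02  2.29  0.51  0.37 -0.79] [ 0.8 -0.4  0. ] 0.26014887590607694 [[ 0.861  0.05   0.506]
 [ 0.044 -0.999  0.024]
 [ 0.507  0.001 -0.862]]
[{'pixel': [316.5, 214.9], 'p': 0.88}] [[317.33581295 218.66553995]]
[[[0.0,0.0,0.009],[0.0,-0.001,0.001]],[[0.0,0.001,0.01],[-0.001,-0.001,0.001]],[[-0.001,0.0,0.009],[0.0,-0.001,0.001]],[[0.0,0.0,0.009],[0.0,-0.001,0.001]],[[0.0,0.001,0.009],[-0.001,-0.001,0.0]],[[0.0,0.0,0.01],[0.0,-0.001,0.001]],[[0.0,0.0,0.009],[0.0,-0.001,0.001]],[[0.0,0.0,0.009],[-0.001,-0.001,0.001]],[[-0.001,0.001,0.01],[0.0,-0.001,0.001]],[[0.0,0.0,0.009],[0.0,-0.001,0.001]],[[0.0,0.0,0.0],[0.0,0.0,0.0]],[[0.0,0.0,0.0],[0.0,0.0,0.0]]]
end [460.3  32.9  62.3] 12
```

View pics/w2.png

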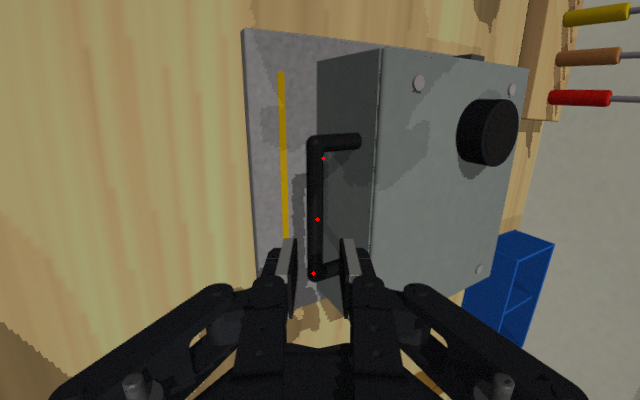

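{"fn": "play_rows", "kwargs": {"steps": [[[0.0,0.0,0.009],[0.0,-0.001,0.001]],[[0.0,0.001,0.01],[-0.001,-0.001,0.001]],[[-0.001,0.0,0.009],[0.0,-0.001,0.001]],[[0.0,0.0,0.009],[0.0,-0.001,0.001]],[[0.0,0.001,0.009],[-0.001,-0.001,0.0]],[[0.0,0.0,0.01],[0.0,-0.001,0.001]],[[0.0,0.0,0.009],[0.0,-0.001,0.001]],[[0.0,0.0,0.009],[-0.001,-0.001,0.001]],[[-0.001,0.001,0.01],[0.0,-0.001,0.001]],[[0.0,0.0,0.009],[0.0,-0.001,0.001]],[[0.0,0.0,0.0],[0.0,0.0,0.0]],[[0.0,0.0,0.0],[0.0,0.0,0.0]]]}}

```text
time_s: 6.15
eef_pos: [460.4, 32.8, 61.6]
ee_rot: [-0.006, 0.966, 0.021, 0.258]
force: [0.4, 0.2, -0.7]
grip_width: 0.26
```

{"fn": "play_rows", "kwargs": {"steps": [[[0,0,0],[0,0,0]],[[0,0,0],[0,0,0]],[[0,0,0],[0,0,0]],[[0,0,0],[0,0,0]]], "grip": 1.0, "squeeze": 25}}

```text
time_s: 6.55
eef_pos: [459.9, 32.8, 61.6]
ee_rot: [-0.006, 0.966, 0.021, 0.258]
force: [-5.5, -2.7, -1.0]
grip_width: 0.126
```

```bash
cat >> plan.py <<'E'
YR=R.from_euler('z',YAW)
def bar(th,L=215.,h=42.):
    c,s=np.cos(th),np.sin(th)
    return H+YR.apply([-L*c+h*s,0,L*s+h*c])
def bartcp(th,d=11.):
    q=tool(60+5*np.clip(th/1.75,0,1)); return bar(th)+d*q.as_matrix()[:,2],q
E
python3 - <<'E'
from plan import *
p,r,s=now()
print(bar(0),bar(1.75))
ths=np.r_[np.linspace(0,1.2,31)[1:],np.linspace(1.2,1.6,15)[1:]]
q0=bartcp(0)[0]
# offset actual vs model
print(p-q0)
rows(p,r,[(*bartcp(t),1) for t in ths])
E
```

```text
[454.94873688  32.65784874  72.        ] [749.32668637  45.32390804 234.07064424]
[-0.57923784 -0.07411517 -0.89826272]
[[[0.009,0.0,-0.009],[-0.001,-0.001,-0.001]],[[0.008,0.0,-0.009],[0.0,-0.003,0.0]],[[0.009,0.0,-0.008],[0.0,-0.002,0.0]],[[0.008,0.0,-0.007],[0.0,-0.003,0.0]],[[0.009,0.0,-0.008],[0.0,-0.002,0.0]],[[0.01,0.0,-0.007],[0.0,-0.003,0.0]],[[0.009,0.0,-0.006],[0.0,-0.002,0.0]],[[0.01,0.0,-0.007],[0.0,-0.003,0.0]],[[0.01,0.0,-0.006],[0.0,-0.002,0.0]],[[0.01,0.0,-0.005],[0.0,-0.003,0.0]],[[0.011,0.0,-0.005],[0.0,-0.002,0.0]],[[0.011,0.0,-0.005],[0.0,-0.003,0.0]],[[0.01,0.0,-0.004],[0.0,-0.003,0.0]],[[0.011,0.0,-0.004],[0.0,-0.002,0.0]],[[0.012,0.0,-0.004],[0.0,-0.003,0.0]],[[0.011,0.0,-0.003],[0.0,-0.002,0.0]],[[0.011,0.0,-0.002],[0.0,-0.003,0.0]],[[0.012,0.0,-0.003],[0.0,-0.002,0.0]],[[0.011,0.0,-0.001],[0.0,-0.003,0.0]],[[0.012,0.0,-0.002],[0.0,-0.002,0.0]]]
[[[0.011,0.0,0.0],[0.0,-0.003,0.0]],[[0.012,0.0,-0.001],[0.0,-0.002,0.0]],[[0.012,0.0,0.0],[0.0,-0.003,0.0]],[[0.011,0.0,0.001],[0.0,-0.002,0.0]],[[0.012,0.0,0.0],[0.0,-0.003,0.0]],[[0.011,0.0,0.002],[0.0,-0.003,0.0]],[[0.012,0.0,0.002],[0.0,-0.002,0.0]],[[0.011,0.0,0.002],[0.0,-0.003,0.0]],[[0.012,0.0,0.003],[0.0,-0.002,0.0]],[[0.011,0.0,0.003],[0.0,-0.003,0.0]],[[0.008,0.0,0.002],[0.0,-0.001,0.0]],[[0.008,0.0,0.003],[0.0,-0.002,0.0]],[[0.008,0.0,0.003],[0.0,-0.002,0.0]],[[0.007,0.0,0.003],[0.0,-0.002,0.0]],[[0.008,0.0,0.003],[0.0,-0.002,0.0]],[[0.008,0.0,0.004],[0.0,-0.002,0.0]],[[0.007,0.0,0.003],[0.0,-0.001,0.0]],[[0.007,0.0,0.004],[0.0,-0.002,0.0]],[[0.008,0.0,0.004],[0.0,-0.002,0.0]],[[0.007,0.0,0.005],[0.0,-0.002,0.0]]]
[[[0.007,0.0,0.004],[0.0,-0.002,0.0]],[[0.007,0.0,0.005],[0.0,-0.001,0.0]],[[0.006,0.0,0.005],[0.0,-0.002,0.0]],[[0.007,0.0,0.005],[0.0,-0.002,0.0]]]
end [722.8  44.2 233.7] 44
```

{"fn": "play_rows", "kwargs": {"steps": [[[0.009,0.0,-0.009],[-0.001,-0.001,-0.001]],[[0.008,0.0,-0.009],[0.0,-0.003,0.0]],[[0.009,0.0,-0.008],[0.0,-0.002,0.0]],[[0.008,0.0,-0.007],[0.0,-0.003,0.0]],[[0.009,0.0,-0.008],[0.0,-0.002,0.0]],[[0.01,0.0,-0.007],[0.0,-0.003,0.0]],[[0.009,0.0,-0.006],[0.0,-0.002,0.0]],[[0.01,0.0,-0.007],[0.0,-0.003,0.0]],[[0.01,0.0,-0.006],[0.0,-0.002,0.0]],[[0.01,0.0,-0.005],[0.0,-0.003,0.0]],[[0.011,0.0,-0.005],[0.0,-0.002,0.0]],[[0.011,0.0,-0.005],[0.0,-0.003,0.0]],[[0.01,0.0,-0.004],[0.0,-0.003,0.0]],[[0.011,0.0,-0.004],[0.0,-0.002,0.0]],[[0.012,0.0,-0.004],[0.0,-0.003,0.0]],[[0.011,0.0,-0.003],[0.0,-0.002,0.0]],[[0.011,0.0,-0.002],[0.0,-0.003,0.0]],[[0.012,0.0,-0.003],[0.0,-0.002,0.0]],[[0.011,0.0,-0.001],[0.0,-0.003,0.0]],[[0.012,0.0,-0.002],[0.0,-0.002,0.0]]]}}

```text
time_s: 8.55
eef_pos: [556.2, 37.3, 204.7]
ee_rot: [-0.006, 0.971, 0.021, 0.24]
force: [1.9, 4.8, -6.9]
grip_width: 0.127
```

Run:
```python
from plan import *
p,r,s=now()
print(s['joints'].round(2),s['force'],s['wrist_torque'],s['grip_width'], p-bartcp(.8)[0])
```

```text
[-0.2   0.18  1.82  0.18  0.67 -0.35] [ 1.85410775  4.76004503 -6.90246955] [0.53598907 0.65454134 0.30859805] 0.1268289030949871 [0.89353347 0.28275519 0.99275248]
```

Going well; forces are low. Continue.

{"fn": "play_rows", "kwargs": {"steps": [[[0.011,0.0,0.0],[0.0,-0.003,0.0]],[[0.012,0.0,-0.001],[0.0,-0.002,0.0]],[[0.012,0.0,0.0],[0.0,-0.003,0.0]],[[0.011,0.0,0.001],[0.0,-0.002,0.0]],[[0.012,0.0,0.0],[0.0,-0.003,0.0]],[[0.011,0.0,0.002],[0.0,-0.003,0.0]],[[0.012,0.0,0.002],[0.0,-0.002,0.0]],[[0.011,0.0,0.002],[0.0,-0.003,0.0]],[[0.012,0.0,0.003],[0.0,-0.002,0.0]],[[0.011,0.0,0.003],[0.0,-0.003,0.0]],[[0.008,0.0,0.002],[0.0,-0.001,0.0]],[[0.008,0.0,0.003],[0.0,-0.002,0.0]],[[0.008,0.0,0.003],[0.0,-0.002,0.0]],[[0.007,0.0,0.003],[0.0,-0.002,0.0]],[[0.008,0.0,0.003],[0.0,-0.002,0.0]],[[0.008,0.0,0.004],[0.0,-0.002,0.0]],[[0.007,0.0,0.003],[0.0,-0.001,0.0]],[[0.007,0.0,0.004],[0.0,-0.002,0.0]],[[0.008,0.0,0.004],[0.0,-0.002,0.0]],[[0.007,0.0,0.005],[0.0,-0.002,0.0]]]}}

```text
time_s: 10.55
eef_pos: [699.4, 43.2, 238.3]
ee_rot: [-0.005, 0.975, 0.021, 0.223]
force: [-0.4, 4.0, -0.1]
grip_width: 0.125
```

Run:
```python
from plan import *
p,r,s=now()
print(s['joints'].round(2),s['force'],s['wrist_torque'],s['grip_width'])
for t in (1.45,1.486,1.52): print(p-bartcp(t)[0])
ths=np.linspace(1.486,1.75,17)[1:]
rows(p,r,[(*bartcp(t),1) for t in ths]+[(*bartcp(1.76),2)])
```

```text
[-0.13  0.47  1.32  0.1   0.91 -0.22] [-0.3732575   4.02063251 -0.09426155] [0.63237271 0.62644825 0.32350979] 0.12541405145052748
[ 9.12768136  0.38647354 -0.25167419]
[1.29883088 0.04962534 0.46665911]
[-6.06713954 -0.26730675  1.40421168]
[[[0.002,0.0,0.002],[0.0,-0.002,0.001]],[[0.004,0.0,0.003],[0.0,-0.001,0.0]],[[0.004,0.0,0.003],[0.0,-0.001,0.0]],[[0.004,0.0,0.003],[0.0,-0.001,0.0]],[[0.004,0.0,0.002],[0.0,-0.001,0.0]],[[0.004,0.0,0.003],[0.0,-0.001,0.0]],[[0.004,0.0,0.003],[0.0,-0.001,0.0]],[[0.003,0.0,0.003],[0.0,-0.002,0.0]],[[0.004,0.0,0.003],[0.0,-0.001,0.0]],[[0.004,0.0,0.003],[0.0,-0.001,0.0]],[[0.003,0.0,0.004],[0.0,-0.001,0.0]],[[0.004,0.0,0.003],[0.0,-0.001,0.0]],[[0.003,0.0,0.003],[0.0,-0.001,0.0]],[[0.004,0.0,0.004],[0.0,-0.001,0.0]],[[0.003,0.0,0.003],[0.0,-0.001,0.0]],[[0.004,0.0,0.003],[0.0,-0.001,0.0]],[[0.001,0.0,0.001],[0.0,0.0,0.0]],[[0.001,0.0,0.001],[0.0,0.0,0.0]]]
end [756.1  45.6 223.8] 18
```

{"fn": "play_rows", "kwargs": {"steps": [[[0.002,0.0,0.002],[0.0,-0.002,0.001]],[[0.004,0.0,0.003],[0.0,-0.001,0.0]],[[0.004,0.0,0.003],[0.0,-0.001,0.0]],[[0.004,0.0,0.003],[0.0,-0.001,0.0]],[[0.004,0.0,0.002],[0.0,-0.001,0.0]],[[0.004,0.0,0.003],[0.0,-0.001,0.0]],[[0.004,0.0,0.003],[0.0,-0.001,0.0]],[[0.003,0.0,0.003],[0.0,-0.002,0.0]],[[0.004,0.0,0.003],[0.0,-0.001,0.0]],[[0.004,0.0,0.003],[0.0,-0.001,0.0]],[[0.003,0.0,0.004],[0.0,-0.001,0.0]],[[0.004,0.0,0.003],[0.0,-0.001,0.0]],[[0.003,0.0,0.003],[0.0,-0.001,0.0]],[[0.004,0.0,0.004],[0.0,-0.001,0.0]],[[0.003,0.0,0.003],[0.0,-0.001,0.0]],[[0.004,0.0,0.003],[0.0,-0.001,0.0]]]}}

```text
time_s: 12.15
eef_pos: [753.2, 45.5, 223.9]
ee_rot: [-0.005, 0.976, 0.021, 0.215]
force: [-30.0, 3.1, 16.2]
grip_width: 0.125
```

Run:
```python
from plan import *
from rig import cams
p,r,s=now()
print(s['joints'].round(2),s['force'],s['wrist_torque'],s['grip_width'])
for t in (1.7,1.73,1.75): print(t,p-bartcp(t)[0])
for c in ('side','top'):
    cv2.imwrite(f'pics/{c}3.png',cams.capture(c)[:,:,::-1])
```

```text
[-0.12  0.61  1.13  0.08  0.97 -0.19] [-30.03154311   3.10560725  16.18659194] [0.33415123 3.69360812 0.27392308] 0.12523859005825808
1.7 [ 9.48521373  0.37898908 -3.97984588]
1.73 [ 3.30408151  0.11303646 -1.79913129]
1.75 [-0.77927039 -0.06265597 -0.24240267]
```

View pics/side3.png

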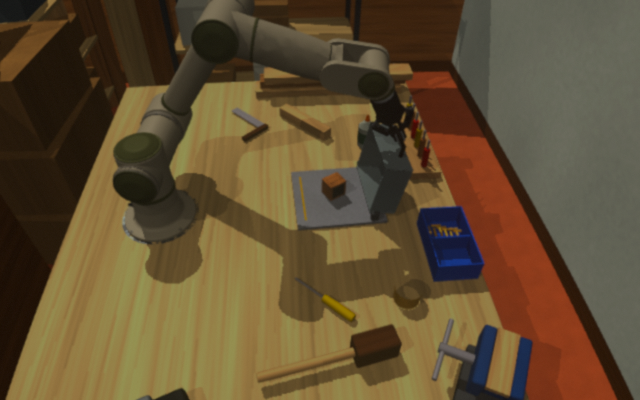

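View pics/top3.png

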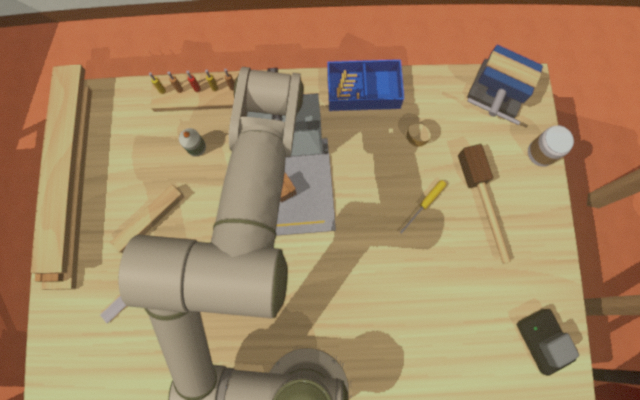

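{"fn": "play_rows", "kwargs": {"steps": [[[-0.002,0,-0.002],[0,0,0]],[[0,0,0],[0,0,0]]]}}

```text
time_s: 12.45
eef_pos: [751.3, 45.4, 224.6]
ee_rot: [-0.005, 0.976, 0.021, 0.216]
force: [0.5, 4.3, -1.8]
grip_width: 0.128
```

{"fn": "play_rows", "kwargs": {"steps": [[[0,0,0],[0,0,0]],[[0,0,0],[0,0,0]],[[0,0,0],[0,0,0]]], "grip": 0.75}}

```text
time_s: 12.75
eef_pos: [751.7, 44.7, 225.4]
ee_rot: [-0.004, 0.976, 0.021, 0.217]
force: [-0.1, 0.2, -0.2]
grip_width: 0.249
```

{"fn": "play_rows", "kwargs": {"steps": [[[0,0,-0.01],[0,0,0]],[[0,0,-0.012],[0,0,0]],[[0,0,-0.014],[0,0,0]],[[0,0,-0.016],[0,0,0]],[[0,0,-0.02],[0,0,0]],[[0,0,-0.02],[0,0,0]],[[0,0,-0.02],[0,0,0]]]}}

```text
time_s: 13.45
eef_pos: [715.5, 43.8, 303.0]
ee_rot: [-0.005, 0.976, 0.021, 0.217]
force: [-0.1, 0.4, 0.5]
grip_width: 0.246
```

Run:
```python
from plan import *
from rig import cams
p,r,s=now()
print(p,s['joints'].round(2),s['force'],s['grip_width'])
i=cams.camera_info('wrist');print(i)
for c in ('wrist','side'):
    cv2.imwrite(f'pics/{c}4.png',cams.capture(c)[:,:,::-1])
    for t in ('foot_center','hole_floor','hood_handle'): print(c,t,cams.tip_of(c,t),cams.search_frame(c,t))
a=cv2.imread('pics/side4.png')[130:250,270:430];cv2.imwrite('pics/side4c.png',cv2.resize(a,None,fx=5,fy=5,interpolation=cv2.INTER_CUBIC))
```

```text
[715.5020735   43.79291489 303.01951098] [-0.13  0.48  1.14  0.08  1.1  -0.19] [-0.13354208  0.44941196  0.53095063] 0.24557778973765448
{'fx': 299.0116450543278, 'fy': 299.0116450543278, 'cx': 317.9267212291678, 'cy': 195.70725701288774, 'dist_coeffs': array([-0.05505876,  0.        ,  0.        ,  0.        ,  0.        ]), 'xyz': array([650.46695451, 121.03102468, 432.30228456]), 'attitude': array([ 0.96496837, -0.14605718, -0.21758842, -0.01259482])}
wrist foot_center [{'pixel': [87.2, 167.5], 'p': 0.68}] [{'rect': [83.8, 168.7, 89.5, 73.5], 'p': 0.76}]
wrist hole_floor [] []
wrist hood_handle [{'pixel': [317.3, 201.5], 'p': 0.96}] [{'rect': [247.2, 173.3, 159.0, 254.9], 'p': 0.76}]
side foot_center [{'pixel': [333.8, 184.1], 'p': 0.58}, {'pixel': [366.7, 185.5], 'p': 0.42}] [{'rect': [334.6, 187.4, 20.7, 23.8], 'p': 0.76}]
side hole_floor [] [{'rect': [329.1, 353.8, 146.3, 62.1], 'p': 0.23}]
side hood_handle [{'pixel': [397.7, 137.4], 'p': 0.56}] [{'rect': [385.1, 169.2, 54.7, 88.9], 'p': 0.75}]
```

View pics/side4c.png

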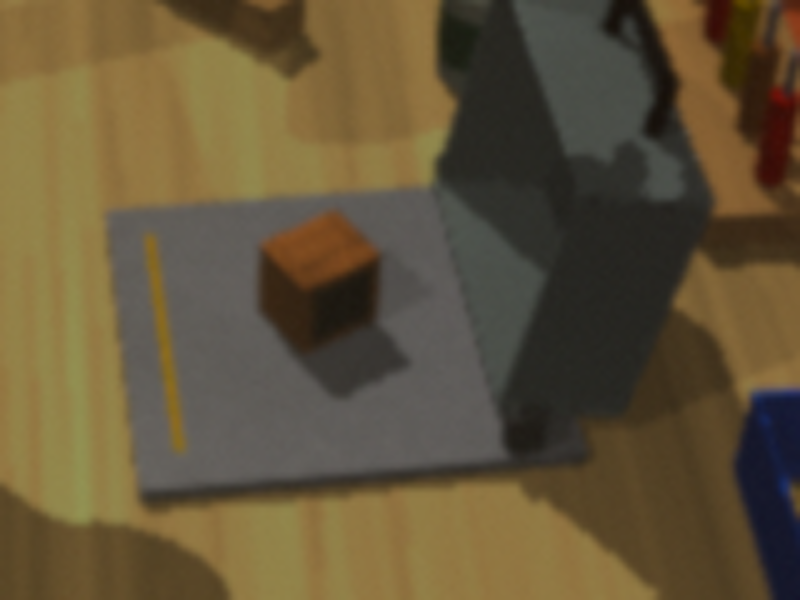

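View pics/wrist4.png

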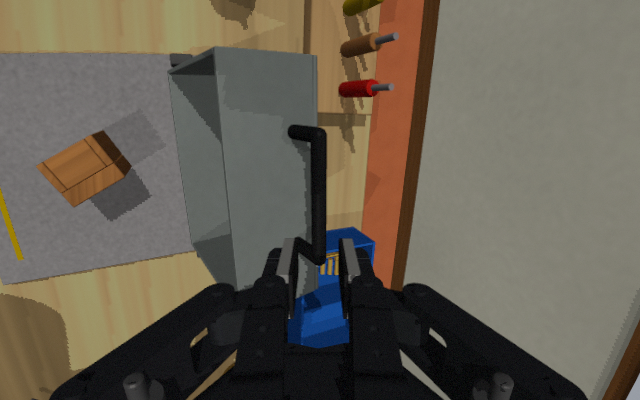

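```bash
cat > kin.py <<'E'
from h import *
from scipy.optimize import least_squares
Rz=lambda a:R.from_euler('z',a)
Ry=lambda a:R.from_euler('y',a)
def fk(j,k):
    a1,e,d1,a2,a3,d4,L=k
    r2=Rz(j[0])*Ry(j[1]); r3=r2*Ry(j[2]); r=r3*Rz(j[3])*Ry(j[4])*Rz(j[5])*Rz(np.pi)
    p=Rz(j[0]).apply([a1,e,d1])+r2.apply([0,0,a2])+r3.apply([a3,0,d4])+r.apply([0,0,L])
    return p,r
E
cat > kfit.py <<'E'
from kin import *
D=[([1.04563513,.313455796,1.49843834,0,1.33103458,-.223395763],[155.9,501.04,230.73],[2.69e-4,.80536,.592788,-6.1e-4]),
([-.25,-.22,2.55,1.49,.33,-1.85],[374.9,109.3,157.6],[-.03,.906,.112,.406]),
([-.31,.02,2.29,.51,.37,-.79],[426.4,33.6,123.4],[-.006,.965,.024,.262]),
([-.2,.18,1.82,.18,.67,-.35],[556.2,37.3,204.7],[-.006,.971,.021,.24]),
([-.13,.47,1.32,.10,.91,-.22],[699.4,43.2,238.3],[-.005,.975,.021,.223]),
([-.12,.61,1.13,.08,.97,-.19],[753.2,45.5,223.9],[-.005,.976,.021,.215]),
([-.13,.48,1.14,.08,1.10,-.19],[715.5,43.8,303.0],[-.005,.976,.021,.217])]
f=lambda k:np.concatenate([fk(j,k)[0]-p for j,p,q in D])
r=least_squares(f,[0,116,200,450,0,400,250]);print(r.x.round(1).tolist(),r.fun.round(0).reshape(-1,3).tolist())
for j,p,q in D: print((fk(j,r.x)[1].inv()*Rq(q)).as_rotvec().round(3))
E
python3 kfit.py
```

```text
[0.4, 116.7, 222.6, 429.8, 50.0, 402.6, 256.5] [[-0.0, 0.0, -0.0], [-0.0, 1.0, -1.0], [-1.0, 0.0, -0.0], [2.0, -2.0, 2.0], [-0.0, 4.0, 0.0], [-0.0, -2.0, 2.0], [-0.0, -1.0, -2.0]]
[-0.  0.  0.]
[-0.003  0.002  0.004]
[ 0.001 -0.003 -0.004]
[ 0.004 -0.007 -0.007]
[-0.004 -0.001  0.002]
[ 0.004 -0.004 -0.003]
[ 0.001  0.009 -0.004]
```

Run:
```python
from h import *
from rig import cams
s=cams.camera_info('side');w=cams.camera_info('wrist')
print(onz(s,[333.8,184.1],42),onz(w,[87.2,167.5],42))
print(tri(s,[333.8,186],w,[87.2,167.5]))
```

```text
[562.21007626  58.42231715  42.        ] [556.10001574  49.87266646  42.        ]
(array([558.8532492 ,  49.43874324,  43.20968286]), np.float64(5.00220219706334))
```

Run:
```python
import cv2
a=cv2.imread('pics/wrist4.png')[110:230,20:180];cv2.imwrite('pics/wrist4c.png',cv2.resize(a,None,fx=5,fy=5,interpolation=cv2.INTER_CUBIC))
a=cv2.imread('pics/side4.png')[165:205,315:350];cv2.imwrite('pics/side4d.png',cv2.resize(a,None,fx=15,fy=15,interpolation=cv2.INTER_CUBIC))
```

```text
(no output)
```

View pics/wrist4c.png

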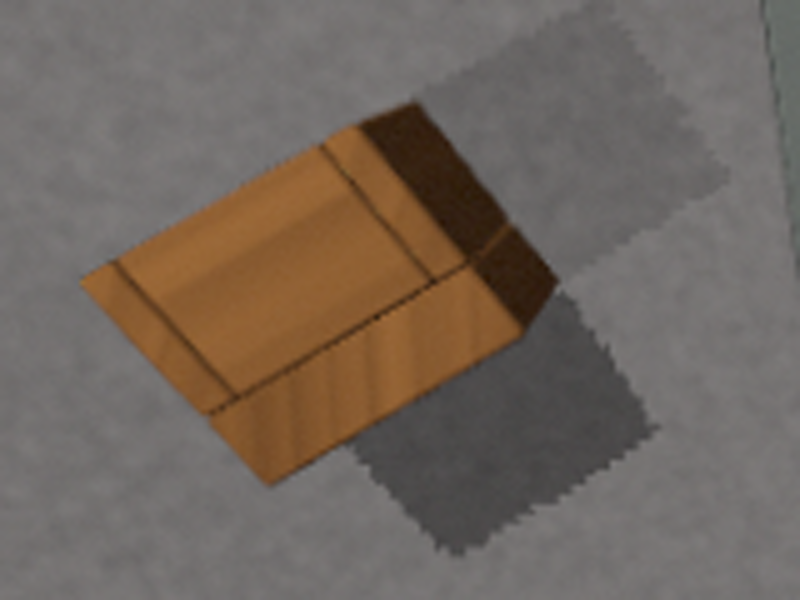

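View pics/side4d.png

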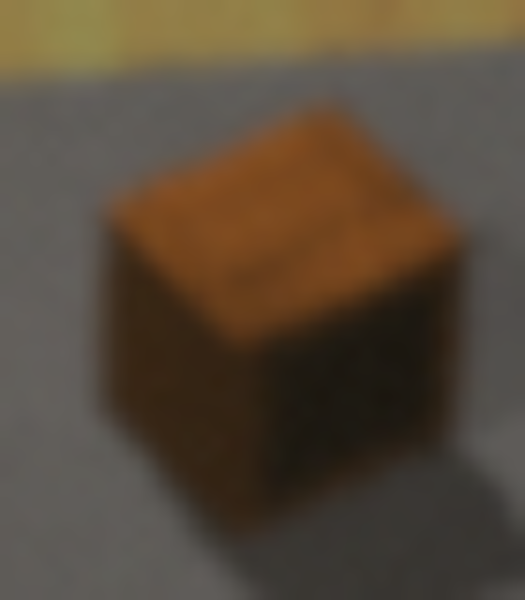

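```bash
cat > boxfit.py <<'E'
from h import *
from rig import cams
from scipy.optimize import least_squares
w=cams.camera_info('wrist');s=cams.camera_info('side')
print(proj(w,[[650,121,0.],[557,50,12],[557,50,72],[557,100,12],[600,50,12]]).round(0).tolist())
C=np.array([[x,y,z] for x in(-26,26) for y in(-30,30) for z in (-30,30)],float)
def pts(v): return R.from_euler('z',v[2]).apply(C)+[v[0],v[1],42]
# wrist corners (crop) 7 visible, side 7 visible
W=(np.array([[80,280],[360,125],[470,262],[205,412],[270,485],[525,335],[418,100],[510,225],[558,282]])+.5)/5-.5+[20,110]
S=(np.array([[330,95],[465,225],[245,348],[105,215],[105,412],[240,535],[450,445]])+.5)/15-.5+[315,165]
print(W.round(1).tolist());print(S.round(1).tolist())
for a in np.radians([100,110,120,130,140,150]):
    print(np.degrees(a));print(np.round(proj(w,pts([557,50,a])),0).tolist())
E
python3 boxfit.py
```

```text
[[173.0, 102.0], [94.0, 162.0], [81.0, 173.0], [88.0, 119.0], [135.0, 161.0]]
[[35.6, 165.6], [91.6, 134.6], [113.6, 162.0], [60.6, 192.0], [73.6, 206.6], [124.6, 176.6], [103.2, 129.6], [121.6, 154.6], [131.2, 166.0]]
[[336.5, 170.9], [345.5, 179.5], [330.9, 187.7], [321.5, 178.9], [321.5, 192.0], [330.5, 200.2], [344.5, 194.2]]
100.0
[[129.0, 177.0], [121.0, 190.0], [75.0, 189.0], [58.0, 204.0], [115.0, 136.0], [104.0, 142.0], [57.0, 146.0], [37.0, 155.0]]
110.0
[[131.0, 172.0], [124.0, 184.0], [81.0, 192.0], [65.0, 207.0], [109.0, 132.0], [97.0, 138.0], [55.0, 152.0], [34.0, 161.0]]
119.99999999999999
[[132.0, 167.0], [125.0, 178.0], [87.0, 194.0], [73.0, 209.0], [102.0, 130.0], [89.0, 135.0], [55.0, 158.0], [33.0, 168.0]]
130.0
[[132.0, 161.0], [125.0, 171.0], [94.0, 195.0], [81.0, 210.0], [95.0, 129.0], [81.0, 134.0], [55.0, 164.0], [34.0, 175.0]]
140.0
[[130.0, 156.0], [123.0, 165.0], [100.0, 194.0], [88.0, 210.0], [88.0, 128.0], [73.0, 133.0], [57.0, 170.0], [36.0, 182.0]]
150.0
[[128.0, 150.0], [121.0, 159.0], [107.0, 193.0], [96.0, 209.0], [82.0, 129.0], [65.0, 134.0], [59.0, 175.0], [40.0, 188.0]]
```

```bash
sed -i '/^for a in/,$d' boxfit.py
cat >> boxfit.py <<'E'
# order of C: (x-,y-,z-)...
Wt=np.array([[35.6,165.6],[91.6,134.6],[124.6,176.6],[73.6,206.6],[103.2,129.6],[131.2,166.0]])
def match(P,Q,k): return [np.argmin(np.linalg.norm(P-q,axis=1)) for q in Q]
v=np.array([557,50,np.radians(120)])
iw=match(proj(w,pts(v)),Wt,0);is_=match(proj(s,pts(v)),S,0);print(iw,is_)
for use in ('w','s','ws'):
    f=lambda v:np.r_[(proj(w,pts(v))[iw]-Wt).ravel()*('w' in use),(proj(s,pts(v))[is_]-S).ravel()*('s' in use)]
    r=least_squares(f,v,x_scale=[10,10,.1]);print(use,r.x[:2],np.degrees(r.x[2]),r.fun.round(1))
E
python3 boxfit.py
```

```text
[[173.0, 102.0], [94.0, 162.0], [81.0, 173.0], [88.0, 119.0], [135.0, 161.0]]
[[35.6, 165.6], [91.6, 134.6], [113.6, 162.0], [60.6, 192.0], [73.6, 206.6], [124.6, 176.6], [103.2, 129.6], [121.6, 154.6], [131.2, 166.0]]
[[336.5, 170.9], [345.5, 179.5], [330.9, 187.7], [321.5, 178.9], [321.5, 192.0], [330.5, 200.2], [344.5, 194.2]]
[np.int64(7), np.int64(5), np.int64(1), np.int64(3), np.int64(4), np.int64(0)] [np.int64(5), np.int64(1), np.int64(3), np.int64(7), np.int64(6), np.int64(2), np.int64(0)]
w [558.03835808  51.59600266] 118.95868393848497 [-1.2  0.1 -0.3 -0.7  1.   0.2 -0.6  1.1  0.4 -0.6  1.2  0.1 -0.  -0.
 -0.   0.  -0.  -0.  -0.  -0.  -0.  -0.  -0.   0.  -0.  -0. ]
s [559.81090037  49.55716292] 121.14747893120699 [ 0.   0.   0.   0.   0.   0.   0.   0.   0.   0.   0.   0.  -0.3  0.3
  0.6  0.5  0.1 -0.2 -0.3 -0.6 -0.6 -0.2 -0.1  0.8  0.6 -0.7]
ws [558.22861526  51.45614766] 119.21639601598812 [-0.9  0.4 -0.3 -0.7  1.3  0.2 -0.2  1.3  0.5 -0.6  1.5  0.1 -0.4 -0.
 -0.   0.4 -0.9 -0.7 -0.8 -1.2 -1.1 -0.9 -1.1  0.3  0.  -0.8]
```

```bash
cat >> kin.py <<'E'
K=[0.4,116.7,222.6,429.8,50.0,402.6,256.5]
LO=np.array([-2.94,-.97,.19,-1.23,.02,-2.88]);HI=np.array([2.94,2.17,2.56,4.37,3.11,2.88])
def ik(p,r,seed):
    f=lambda j:(lambda o:np.r_[(o[0]-p)/1000,(o[1].inv()*r).as_rotvec()*.3])(fk(j,K))
    s=least_squares(f,np.clip(seed,LO+.01,HI-.01),bounds=(LO,HI)); return s.x,np.linalg.norm(s.fun)
def ftool(alpha,sgn=1,phi=np.radians(119.5),beta=None):
    """tool dir = rotated from -Z by -alpha toward -x_f ; alpha<0 => toward +x_f. x_tool = sgn*y_f"""
    xf=np.array([np.cos(phi),np.sin(phi),0]);Z=np.array([0,0,1.]);yf=np.cross(Z,xf)
    a=np.radians(alpha); z=-np.cos(a)*Z-np.sin(a)*xf; x=sgn*yf
    return R.from_matrix(np.c_[x,np.cross(z,x),z])
E
cat > t.py <<'E'
from kin import *
F=np.array([558.5,51,42.])
now=[-.13,.48,1.14,.08,1.1,-.19]
for sgn in (1,-1):
  for a0 in (30,40,50,60,70):
    for nm,al,c in (('pre',a0,F+[0,0,0]),('pre80',a0,F),('lift',a0,F+[0,0,70]),('mid',a0-45,F+[0,0,80]),('rot',a0-90,F+[0,0,60]),('set',a0-90,F+[0,0,-4]),('setback',a0-90,F)):
        q=ftool(al,sgn);z=q.as_matrix()[:,2]; off=19-(80 if nm in('pre80','setback') else 0)
        best=min((ik(c+off*z,q,s) for s in (now,[0,.4,1.5,1.5,1,-1.5],[0,.4,1.5,-1,1,1],[0,.4,1.5,3,1,2],[0,.4,1.5,3,1,-2])),key=lambda t:t[1])
        print(sgn,a0,nm,best[0].round(2),round(best[1],4),'' if best[1]<.003 else 'XXX')
E
python3 t.py
```

```text
1 30 pre [-0.01  0.61  1.68 -0.49  0.7   2.88] 0.054 XXX
1 30 pre80 [ 0.06  0.47  1.68 -0.47  0.84  2.88] 0.051 XXX
1 30 lift [ 0.01  0.49  1.66 -0.5   0.82  2.88] 0.0389 XXX
1 30 mid [-0.2   0.59  1.45  0.2   1.28  2.35] 0.0 
1 30 rot [-0.37  0.94  1.19  0.62  1.88  2.17] 0.0 
1 30 set [-0.37  1.04  1.18  0.6   1.8   2.12] 0.0 
1 30 setback [-0.43  1.06  0.99  0.59  1.97  2.17] 0.0 
1 40 pre [ 0.04  0.67  2.    4.37  0.54 -1.93] 0.0928 XXX
1 40 pre80 [ 0.08  0.46  1.69 -0.55  0.83  2.88] 0.0945 XXX
1 40 lift [ 0.01  0.48  1.66 -0.59  0.81  2.88] 0.0777 XXX
1 40 mid [-0.15  0.55  1.51  0.08  1.14  2.45] 0.0 
1 40 rot [-0.34  0.86  1.25  0.53  1.74  2.18] 0.0 
1 40 set [-0.34  0.96  1.25  0.53  1.66  2.13] 0.0 
1 40 setback [-0.4   0.95  1.09  0.5   1.83  2.17] 0.0 
1 50 pre [ 0.1   0.73  1.97  4.37  0.73 -1.92] 0.0799 XXX
1 50 pre80 [ 0.19  0.61  2.06  4.37  0.74 -1.89] 0.1084 XXX
1 50 lift [ 0.08  0.58  2.02  4.37  0.71 -1.99] 0.0984 XXX
1 50 mid [-0.09  0.51  1.56 -0.08  1.02  2.58] 0.0 
1 50 rot [-0.31  0.78  1.31  0.45  1.6   2.2 ] 0.0 
1 50 set [-0.31  0.88  1.32  0.45  1.5   2.
[... 2073 characters left out ...]
 1.69 -1.23  1.11  0.71] 0.0187 XXX
-1 60 lift [ 0.24  0.65  1.67 -1.23  1.04  0.56] 0.0286 XXX
-1 60 mid [-0.02  0.5   1.61 -0.28  0.92 -0.38] 0.0 
-1 60 rot [-0.27  0.71  1.37  0.36  1.46 -0.9 ] 0.0 
-1 60 set [-0.27  0.81  1.39  0.37  1.35 -0.95] 0.0 
-1 60 setback [-0.32  0.75  1.28  0.34  1.52 -0.92] 0.0 
-1 70 pre [0.2  0.88 1.87 4.37 1.11 1.24] 0.0567 XXX
-1 70 pre80 [ 0.43  0.82  1.6  -1.23  1.27  0.76] 0.0507 XXX
-1 70 lift [ 0.28  0.71  1.6  -1.23  1.19  0.59] 0.0659 XXX
-1 70 mid [ 0.04  0.5   1.65 -0.52  0.85 -0.15] 0.0 
-1 70 rot [-0.23  0.65  1.43  0.26  1.31 -0.84] 0.0 
-1 70 set [-0.23  0.74  1.46  0.27  1.2  -0.88] 0.0 
-1 70 setback [-0.26  0.66  1.37  0.25  1.37 -0.86] 0.0
```

```bash
cat > path.py <<'E'
from plan import *; from kin import *
F=np.array([558.5,51,42.])
def chk(wps,j):
    for P,Q,n in wps:
        j2,e=ik(np.array(P,float),Q,j); print('   ',j2.round(2),round(e,4),'dj/row',(np.abs(j2-j)/n).max().round(3)); j=j2
E
python3 - <<'E'
from path import *
p,r,s=now()
q=ftool(40,-1);z=q.as_matrix()[:,2]
mid=Slerp([0,1],R.concatenate([r,q]))(.5)
w=[([620,60,300],mid,10),(F-75*z+[0,0,10],q,12)]
chk(w,s['joints'])
rows(p,r,w)
print((r.inv()*q).magnitude())
E
```

```text
[ 0.03  0.34  1.36 -0.33  1.11 -0.15] 0.0 dj/row 0.041
    [ 0.25  0.52  1.72 -0.9   0.92  0.31] 0.0 dj/row 0.047
[[[-0.012,-0.003,-0.005],[-0.036,-0.016,-0.038]],[[-0.011,-0.003,-0.005],[-0.037,-0.015,-0.037]],[[-0.012,-0.003,-0.005],[-0.036,-0.016,-0.038]],[[-0.011,-0.003,-0.006],[-0.037,-0.016,-0.038]],[[-0.012,-0.003,-0.005],[-0.036,-0.016,-0.037]],[[-0.011,-0.004,-0.005],[-0.037,-0.015,-0.038]],[[-0.012,-0.004,-0.004],[-0.036,-0.016,-0.037]],[[-0.011,-0.004,-0.005],[-0.036,-0.016,-0.038]],[[-0.011,-0.004,-0.005],[-0.037,-0.015,-0.038]],[[-0.011,-0.005,-0.005],[-0.036,-0.016,-0.037]],[[-0.013,-0.013,0.015],[-0.03,-0.013,-0.031]],[[-0.012,-0.014,0.014],[-0.031,-0.013,-0.032]],[[-0.013,-0.014,0.014],[-0.03,-0.013,-0.031]],[[-0.011,-0.015,0.015],[-0.03,-0.013,-0.032]],[[-0.011,-0.015,0.013],[-0.031,-0.013,-0.031]],[[-0.01,-0.016,0.014],[-0.03,-0.014,-0.031]],[[-0.01,-0.017,0.013],[-0.031,-0.013,-0.032]],[[-0.01,-0.017,0.013],[-0.03,-0.013,-0.031]],[[-0.009,-0.018,0.013],[-0.03,-0.013,-0.032]],[[-0.008,-0.018,0.012],[-0.031,-0.013,-0.031]]]
[[[-0.007,-0.019,0.012],[-0.03,-0.013,-0.031]],[[-0.008,-0.019,0.012],[-0.03,-0.013,-0.032]]]
end [534.5  92.7 109.2] 22
0.8588320655074555
```

{"fn": "play_rows", "kwargs": {"steps": [[[-0.012,-0.003,-0.005],[-0.036,-0.016,-0.038]],[[-0.011,-0.003,-0.005],[-0.037,-0.015,-0.037]],[[-0.012,-0.003,-0.005],[-0.036,-0.016,-0.038]],[[-0.011,-0.003,-0.006],[-0.037,-0.016,-0.038]],[[-0.012,-0.003,-0.005],[-0.036,-0.016,-0.037]],[[-0.011,-0.004,-0.005],[-0.037,-0.015,-0.038]],[[-0.012,-0.004,-0.004],[-0.036,-0.016,-0.037]],[[-0.011,-0.004,-0.005],[-0.036,-0.016,-0.038]],[[-0.011,-0.004,-0.005],[-0.037,-0.015,-0.038]],[[-0.011,-0.005,-0.005],[-0.036,-0.016,-0.037]],[[-0.013,-0.013,0.015],[-0.03,-0.013,-0.031]],[[-0.012,-0.014,0.014],[-0.031,-0.013,-0.032]],[[-0.013,-0.014,0.014],[-0.03,-0.013,-0.031]],[[-0.011,-0.015,0.015],[-0.03,-0.013,-0.032]],[[-0.011,-0.015,0.013],[-0.031,-0.013,-0.031]],[[-0.01,-0.016,0.014],[-0.03,-0.014,-0.031]],[[-0.01,-0.017,0.013],[-0.031,-0.013,-0.032]],[[-0.01,-0.017,0.013],[-0.03,-0.013,-0.031]],[[-0.009,-0.018,0.013],[-0.03,-0.013,-0.032]],[[-0.008,-0.018,0.012],[-0.031,-0.013,-0.031]]], "grip": 0.0}}

```text
time_s: 16.15
eef_pos: [548.6, 87.6, 140.9]
ee_rot: [0.305, 0.921, 0.223, 0.099]
force: [-0.5, -0.0, 0.3]
grip_width: 1.0
```

Run:
```python
from path import *
from rig import cams
p,r,s=now()
print(p,s['joints'].round(2),s['force'].round(1),s['grip_width'])
i=cams.camera_info('wrist');im=cams.capture('wrist').copy()
cv2.imwrite('pics/w5raw.png',im[:,:,::-1])
print(cams.tip_of('wrist','foot_center'),proj(i,[F]),cams.tip_of('wrist','hole_floor'))
C=np.array([[x,y,z] for x in(-26,26) for y in(-30,30) for z in (-30,30)],float)
for u in proj(i,R.from_euler('z',119.5,degrees=True).apply(C)+F): cv2.circle(im,tuple(int(v) for v in u.round()),2,(255,0,0),-1)
cv2.imwrite('pics/w5.png',im[:,:,::-1])
```

```text
[548.61282525  87.63009628 140.85180476] [ 0.21  0.46  1.7  -0.8   0.92  0.22] [-0.5 -0.   0.3] 1.0000523799503958
[{'pixel': [302.3, 160.1], 'p': 0.72}] [[302.48164309 162.68535129]] [{'pixel': [301.2, 167.0], 'p': 0.79}]
```

View pics/w5.png

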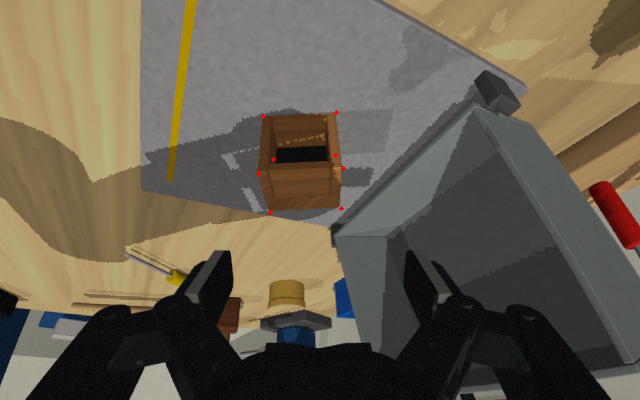

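Run:
```python
from path import *
p,r,s=now()
q=ftool(40,-1);z=q.as_matrix()[:,2]
w=[(F-65*z,q,5),(F+22*z,q,12),(F+22*z,q,1)]
chk(w,s['joints'])
rows(p,r,w)
```

```text
[ 0.24  0.55  1.73 -0.92  0.89  0.34] 0.0 dj/row 0.025
    [ 0.13  0.69  1.72 -1.06  0.75  0.44] 0.0 dj/row 0.012
    [ 0.13  0.69  1.72 -1.06  0.75  0.44] 0.0 dj/row 0.0
[[[-0.003,-0.009,0.01],[-0.012,-0.005,-0.012]],[[-0.003,-0.009,0.009],[-0.013,-0.005,-0.013]],[[-0.003,-0.009,0.009],[-0.012,-0.005,-0.012]],[[-0.003,-0.009,0.01],[-0.012,-0.005,-0.012]],[[-0.003,-0.009,0.009],[-0.012,-0.006,-0.012]],[[0.0,0.0,0.01],[0.0,0.0,0.0]],[[0.0,0.0,0.009],[0.0,0.0,0.0]],[[0.0,0.0,0.01],[0.0,0.0,0.0]],[[0.0,0.0,0.01],[0.0,0.0,0.0]],[[0.0,0.0,0.009],[0.0,0.0,0.0]],[[0.0,0.0,0.01],[0.0,0.0,0.0]],[[0.0,0.0,0.01],[0.0,0.0,0.0]],[[0.0,0.0,0.009],[0.0,0.0,0.0]],[[0.0,0.0,0.01],[0.0,0.0,0.0]],[[0.0,0.0,0.01],[0.0,0.0,0.0]],[[0.0,0.0,0.009],[0.0,0.0,0.0]],[[0.0,0.0,0.01],[0.0,0.0,0.0]],[[0.0,0.0,0.0],[0.0,0.0,0.0]]]
end [565.2  38.4  25.3] 18
```

{"fn": "play_rows", "kwargs": {"steps": [[[-0.003,-0.009,0.01],[-0.012,-0.005,-0.012]],[[-0.003,-0.009,0.009],[-0.013,-0.005,-0.013]],[[-0.003,-0.009,0.009],[-0.012,-0.005,-0.012]],[[-0.003,-0.009,0.01],[-0.012,-0.005,-0.012]],[[-0.003,-0.009,0.009],[-0.012,-0.006,-0.012]],[[0.0,0.0,0.01],[0.0,0.0,0.0]],[[0.0,0.0,0.009],[0.0,0.0,0.0]],[[0.0,0.0,0.01],[0.0,0.0,0.0]],[[0.0,0.0,0.01],[0.0,0.0,0.0]],[[0.0,0.0,0.009],[0.0,0.0,0.0]],[[0.0,0.0,0.01],[0.0,0.0,0.0]],[[0.0,0.0,0.01],[0.0,0.0,0.0]],[[0.0,0.0,0.009],[0.0,0.0,0.0]],[[0.0,0.0,0.01],[0.0,0.0,0.0]],[[0.0,0.0,0.01],[0.0,0.0,0.0]],[[0.0,0.0,0.009],[0.0,0.0,0.0]],[[0.0,0.0,0.01],[0.0,0.0,0.0]],[[0.0,0.0,0.0],[0.0,0.0,0.0]]]}}

```text
time_s: 18.1
eef_pos: [565.5, 37.5, 25.0]
ee_rot: [0.331, 0.909, 0.238, 0.087]
force: [-0.1, 0.4, -0.1]
grip_width: 0.997
```

{"fn": "play_rows", "kwargs": {"steps": [[[0,0,0],[0,0,0]],[[0,0,0],[0,0,0]],[[0,0,0],[0,0,0]],[[0,0,0],[0,0,0]],[[0,0,0],[0,0,0]]], "grip": 1.0, "squeeze": 45}}

```text
time_s: 18.6
eef_pos: [565.6, 38.2, 26.2]
ee_rot: [0.331, 0.909, 0.239, 0.088]
force: [-3.9, 1.7, 5.1]
grip_width: 0.696
```

Run:
```python
from path import *
from rig import cams
p,r,s=now()
print(p,s['joints'].round(2),s['force'].round(1),s['grip_width'])
i=cams.camera_info('wrist');im=cams.capture('wrist').copy()
cv2.imwrite('pics/w6.png',im[:,:,::-1])
q=ftool(40,-1);d=p-F
Fn=np.array([500,55,42.])
# foot offset in tool frame
off=r.inv().apply(F-p);print('off',off)
w=[]
def add(c,al,n):
    Q=ftool(al,-1); w.append((np.array(c)-Q.apply(off),Q,n))
add(F+[0,0,70],40,8)
add([530,53,150],10,6); add([505,55,150],-20,6); add([500,55,110],-50,6)
chk(w,s['joints']); rows(p,r,w)
```

```text
[565.5911556   38.22116425  26.2175626 ] [ 0.13  0.67  1.76 -1.07  0.75  0.45] [-3.9  1.7  5.1] 0.6962712204004811
off [  0.12587291  -1.02865505 -21.48475007]
    [ 0.13  0.55  1.71 -0.94  0.83  0.26] 0.0 dj/row 0.024
    [-0.06  0.41  1.65 -0.18  0.99 -0.48] 0.0 dj/row 0.127
    [-0.24  0.48  1.57  0.26  1.34 -0.85] 0.0 dj/row 0.072
    [-0.37  0.74  1.46  0.51  1.67 -1.03] 0.0 dj/row 0.055
[[[0.0,0.008,-0.009],[0.0,0.0,0.0]],[[0.0,0.007,-0.009],[0.0,0.0,0.0]],[[0.0,0.008,-0.009],[0.0,0.0,-0.001]],[[0.0,0.007,-0.009],[0.001,0.0,0.0]],[[0.0,0.008,-0.009],[0.0,0.0,0.0]],[[0.0,0.007,-0.009],[0.0,0.0,0.0]],[[0.0,0.008,-0.009],[0.0,0.0,-0.001]],[[0.0,0.007,-0.008],[0.0,0.0,0.0]],[[-0.005,0.0,-0.009],[0.111,0.0,0.0]],[[-0.006,0.0,-0.01],[0.111,0.0,0.0]],[[-0.005,-0.001,-0.009],[0.111,0.0,0.0]],[[-0.005,-0.003,-0.009],[0.112,0.0,0.0]],[[-0.005,-0.002,-0.009],[0.111,0.0,0.0]],[[-0.006,-0.004,-0.008],[0.111,0.0,0.0]],[[-0.005,-0.006,-0.001],[0.111,0.0,0.0]],[[-0.004,-0.005,-0.001],[0.111,0.0,0.0]],[[-0.005,-0.006,0.0],[0.111,0.0,0.0]],[[-0.004,-0.005,0.0],[0.111,0.0,0.0]],[[-0.005,-0.006,0.001],[0.112,0.0,0.0]],[[-0.004,-0.005,0.001],[0.111,0.0,0.0]]]
[[[-0.001,0.0,0.008],[0.111,0.0,0.0]],[[-0.001,0.001,0.008],[0.111,0.0,0.0]],[[-0.001,0.001,0.008],[0.111,0.0,0.0]],[[-0.001,0.002,0.008],[0.111,0.0,0.0]],[[-0.001,0.003,0.007],[0.111,0.0,0.0]],[[-0.001,0.004,0.008],[0.111,0.0,0.0]]]
end [492.2  68.8  95.1] 26
```

View pics/w6.png

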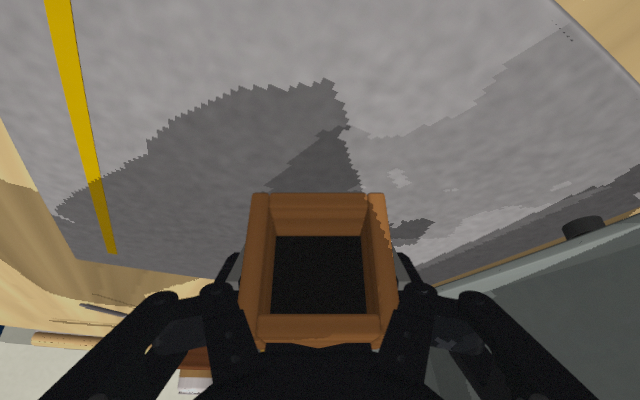

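{"fn": "play_rows", "kwargs": {"steps": [[[0.0,0.008,-0.009],[0.0,0.0,0.0]],[[0.0,0.007,-0.009],[0.0,0.0,0.0]],[[0.0,0.008,-0.009],[0.0,0.0,-0.001]],[[0.0,0.007,-0.009],[0.001,0.0,0.0]],[[0.0,0.008,-0.009],[0.0,0.0,0.0]],[[0.0,0.007,-0.009],[0.0,0.0,0.0]],[[0.0,0.008,-0.009],[0.0,0.0,-0.001]],[[0.0,0.007,-0.008],[0.0,0.0,0.0]],[[-0.005,0.0,-0.009],[0.111,0.0,0.0]],[[-0.006,0.0,-0.01],[0.111,0.0,0.0]],[[-0.005,-0.001,-0.009],[0.111,0.0,0.0]],[[-0.005,-0.003,-0.009],[0.112,0.0,0.0]],[[-0.005,-0.002,-0.009],[0.111,0.0,0.0]],[[-0.006,-0.004,-0.008],[0.111,0.0,0.0]],[[-0.005,-0.006,-0.001],[0.111,0.0,0.0]],[[-0.004,-0.005,-0.001],[0.111,0.0,0.0]],[[-0.005,-0.006,0.0],[0.111,0.0,0.0]],[[-0.004,-0.005,0.0],[0.111,0.0,0.0]],[[-0.005,-0.006,0.001],[0.112,0.0,0.0]],[[-0.004,-0.005,0.001],[0.111,0.0,0.0]]]}}

```text
time_s: 20.65
eef_pos: [502.1, 60.2, 130.0]
ee_rot: [-0.17, 0.952, 0.251, -0.044]
force: [-0.4, -0.0, -2.0]
grip_width: 0.696
```

{"fn": "play_rows", "kwargs": {"steps": [[[-0.001,0.0,0.008],[0.111,0.0,0.0]],[[-0.001,0.001,0.008],[0.111,0.0,0.0]],[[-0.001,0.001,0.008],[0.111,0.0,0.0]],[[-0.001,0.002,0.008],[0.111,0.0,0.0]],[[-0.001,0.003,0.007],[0.111,0.0,0.0]],[[-0.001,0.004,0.008],[0.111,0.0,0.0]],[[0,0,0],[0,0,0]]]}}

```text
time_s: 21.35
eef_pos: [491.9, 68.0, 93.3]
ee_rot: [-0.41, 0.876, 0.23, -0.109]
force: [-0.1, -1.2, -1.5]
grip_width: 0.698
```

Run:
```python
from path import *
from rig import cams
p,r,s=now()
print(p,s['joints'].round(2),s['force'].round(1),s['wrist_torque'].round(2),s['grip_width'])
print((ftool(-50,-1).inv()*r).as_rotvec().round(3))
cv2.imwrite('pics/w7.png',cams.capture('wrist')[:,:,::-1])
a=cams.capture('side')[100:240,250:430];cv2.imwrite('pics/s7.png',cv2.resize(a,None,fx=4,fy=4,interpolation=cv2.INTER_CUBIC)[:,:,::-1])
```

```text
[491.85511002  67.99686674  93.31459452] [-0.37  0.73  1.49  0.51  1.66 -1.04] [-0.1 -1.2 -1.5] [-0.53 -0.3  -0.02] 0.6984191335008053
[ 0.003 -0.001  0.002]
```

View pics/w7.png

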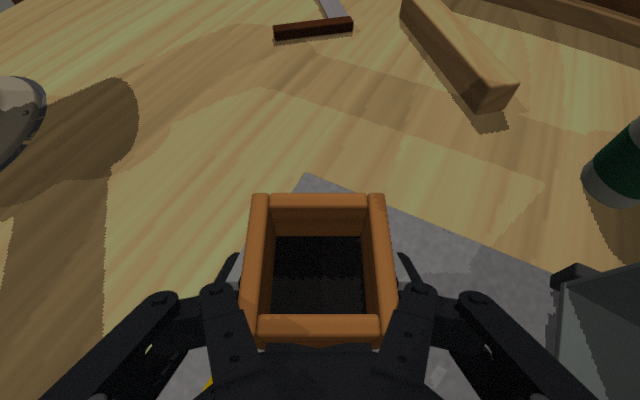

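View pics/s7.png

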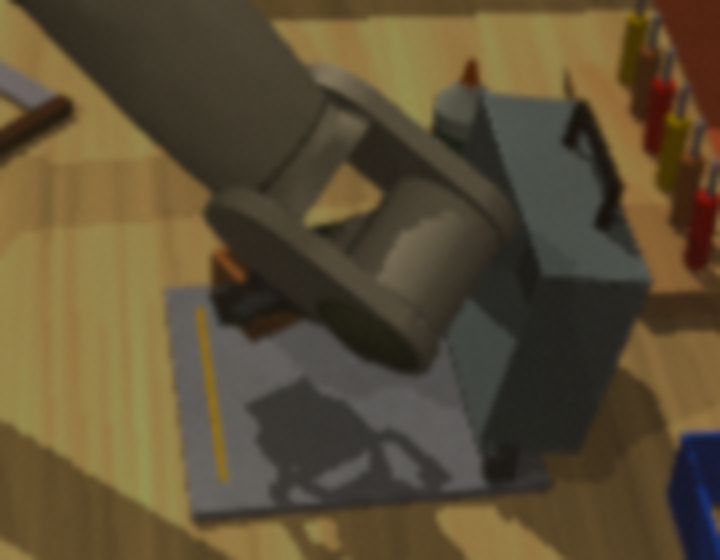

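Run:
```python
from path import *
p,r,s=now()
off=np.array([.126,-1.03,-21.48])
c=p+r.apply(off);print('center',c)
Q=ftool(-50,-1)
t=lambda z:np.array([500,55,z])-Q.apply(off)
w=[(t(45),Q,10),(t(40),Q,4),(t(38),Q,3)]
chk(w,s['joints']);rows(p,r,w)
```

```text
center [500.32539838  54.80192097 109.59599477]
    [-0.37  0.85  1.46  0.51  1.57 -1.09] 0.0 dj/row 0.013
    [-0.37  0.86  1.46  0.51  1.56 -1.09] 0.0 dj/row 0.002
    [-0.37  0.87  1.46  0.51  1.56 -1.09] 0.0 dj/row 0.001
[[[0.0,0.007,0.006],[0.0,0.0,0.0]],[[0.0,0.006,0.005],[0.001,0.0,0.0]],[[0.0,0.007,0.006],[0.0,0.0,0.0]],[[0.0,0.006,0.005],[0.0,0.0,0.0]],[[0.0,0.007,0.006],[0.0,0.0,0.0]],[[0.0,0.006,0.005],[0.001,0.0,0.0]],[[0.0,0.007,0.006],[0.0,0.0,0.0]],[[0.0,0.006,0.006],[0.0,0.0,0.001]],[[0.0,0.007,0.005],[0.0,0.0,0.0]],[[0.0,0.007,0.006],[0.001,0.0,0.0]],[[0.0,0.001,0.001],[0.0,0.0,0.0]],[[0.0,0.001,0.001],[0.0,0.0,0.0]],[[0.0,0.002,0.001],[0.0,0.0,0.0]],[[0.0,0.001,0.001],[0.0,0.0,0.0]],[[0.0,0.001,0.001],[0.0,0.0,0.0]],[[0.0,0.0,0.0],[0.0,0.0,0.0]],[[0.0,0.001,0.001],[0.0,0.0,0.0]]]
end [492.3  68.8  23.1] 17
```

{"fn": "play_rows", "kwargs": {"steps": [[[0.0,0.007,0.006],[0.0,0.0,0.0]],[[0.0,0.006,0.005],[0.001,0.0,0.0]],[[0.0,0.007,0.006],[0.0,0.0,0.0]],[[0.0,0.006,0.005],[0.0,0.0,0.0]],[[0.0,0.007,0.006],[0.0,0.0,0.0]],[[0.0,0.006,0.005],[0.001,0.0,0.0]],[[0.0,0.007,0.006],[0.0,0.0,0.0]],[[0.0,0.006,0.006],[0.0,0.0,0.001]],[[0.0,0.007,0.005],[0.0,0.0,0.0]],[[0.0,0.007,0.006],[0.001,0.0,0.0]],[[0.0,0.001,0.001],[0.0,0.0,0.0]],[[0.0,0.001,0.001],[0.0,0.0,0.0]],[[0.0,0.002,0.001],[0.0,0.0,0.0]],[[0.0,0.001,0.001],[0.0,0.0,0.0]]]}}

```text
time_s: 22.85
eef_pos: [492.2, 68.8, 25.2]
ee_rot: [-0.41, 0.876, 0.23, -0.108]
force: [0.1, 0.6, -2.0]
grip_width: 0.697
```

{"fn": "play_rows", "kwargs": {"steps": [[[0.0,0.001,0.001],[0.0,0.0,0.0]],[[0,0,0],[0,0,0]]]}}

```text
time_s: 23.05
eef_pos: [492.1, 68.9, 24.9]
ee_rot: [-0.41, 0.876, 0.231, -0.108]
force: [-2.2, -2.4, 5.7]
grip_width: 0.699
```

{"fn": "play_rows", "kwargs": {"steps": [[[0,0,0],[0,0,0]],[[0,0,0],[0,0,0]],[[0,0,0],[0,0,0]],[[0,0,0],[0,0,0]]], "grip": 0.0}}

```text
time_s: 23.45
eef_pos: [492.0, 69.0, 24.0]
ee_rot: [-0.41, 0.876, 0.23, -0.108]
force: [0.6, 1.8, -0.4]
grip_width: 1.003
```

{"fn": "play_rows", "kwargs": {"steps": [[[0,0,-0.006],[0,0,0]],[[0,0,-0.012],[0,0,0]],[[0,0,-0.016],[0,0,0]],[[0,0,-0.02],[0,0,0]],[[0,0,-0.025],[0,0,0]],[[0,0,-0.025],[0,0,0]],[[0,0,-0.025],[0,0,0]]]}}

```text
time_s: 24.15
eef_pos: [529.2, 3.1, 87.3]
ee_rot: [-0.409, 0.876, 0.23, -0.108]
force: [0.2, -0.1, -0.2]
grip_width: 0.997
```

Run:
```python
from path import *
from rig import cams
p,r,s=now()
print(p,s['joints'].round(2),s['force'].round(1),s['grip_width'])
i=cams.camera_info('wrist');im=cams.capture('wrist').copy()
print(cams.tip_of('wrist','foot_center'),proj(i,[[500,55,38.]]),cams.tip_of('wrist','hole_floor'),proj(i,[[500,55,32.]]))
C=np.array([[x,y,z] for x in(-30,30) for y in(-30,30) for z in (12,64)],float)
for u in proj(i,R.from_euler('z',119.5,degrees=True).apply(C)+[500,55,0]): cv2.circle(im,tuple(int(v) for v in u.round()),2,(255,0,0),-1)
cv2.imwrite('pics/w8.png',im[:,:,::-1])
a=cams.capture('side')[100:240,250:430];cv2.imwrite('pics/s8.png',cv2.resize(a,None,fx=4,fy=4,interpolation=cv2.INTER_CUBIC)[:,:,::-1])
```

```text
[529.22613793   3.09167364  87.2635668 ] [-0.44  0.83  1.31  0.47  1.75 -1.05] [ 0.2 -0.1 -0.2] 0.9970992227590265
[{'pixel': [318.1, 205.9], 'p': 0.97}] [[318.56448044 206.95946056]] [{'pixel': [317.4, 207.3], 'p': 0.57}] [[318.55126667 210.76313551]]
```

View pics/w8.png

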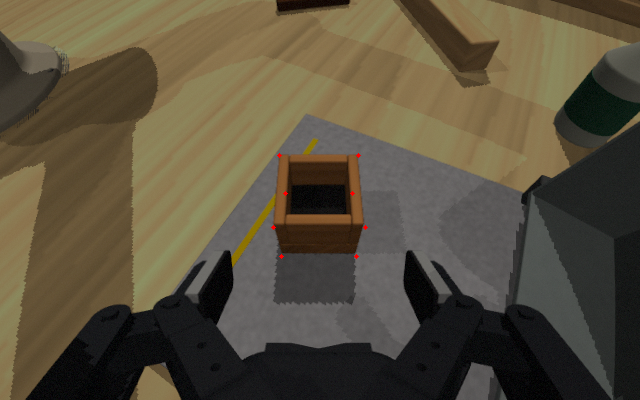

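View pics/s8.png

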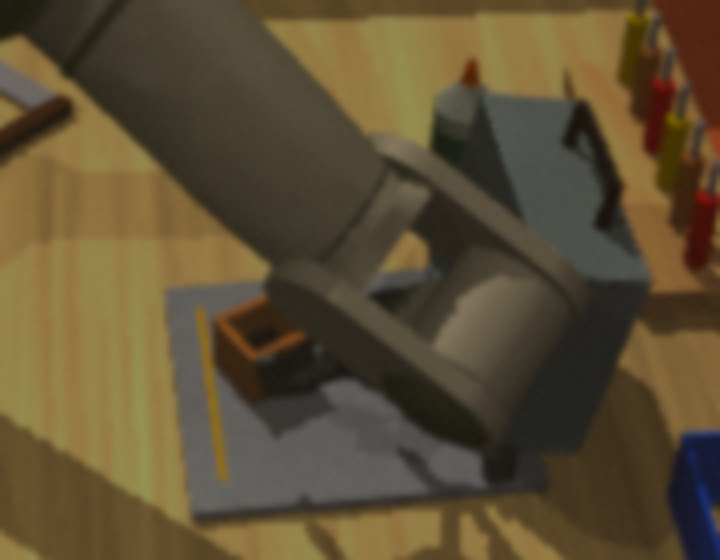

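Run:
```python
from path import *
p,r,s=now()
w=[([528,5,150],ftool(-30,-1),5),([499,57,180],ftool(0,-1),8),([499,57,180],ftool(0,-1),2)]
chk(w,s['joints']);rows(p,r,w)
```

```text
[-0.37  0.59  1.39  0.32  1.58 -0.96] 0.0 dj/row 0.047
    [-0.12  0.31  1.64 -0.    1.19 -0.64] 0.0 dj/row 0.048
    [-0.12  0.31  1.64 -0.    1.19 -0.64] 0.0 dj/row 0.0
[[[0.0,-0.013,-0.011],[-0.089,0.0,0.0]],[[0.0,-0.013,-0.011],[-0.09,0.0,0.0]],[[0.0,-0.011,-0.013],[-0.089,0.0,-0.001]],[[0.0,-0.011,-0.013],[-0.09,0.0,0.0]],[[0.0,-0.01,-0.014],[-0.089,0.0,0.0]],[[0.0,-0.011,0.001],[-0.083,0.0,0.0]],[[0.0,-0.011,-0.001],[-0.084,0.0,0.0]],[[0.0,-0.011,0.0],[-0.083,0.0,0.0]],[[0.0,-0.011,-0.002],[-0.084,0.0,0.0]],[[0.0,-0.011,-0.002],[-0.083,0.0,0.0]],[[0.0,-0.011,-0.003],[-0.083,0.0,0.0]],[[0.0,-0.01,-0.004],[-0.084,0.0,0.0]],[[0.0,-0.01,-0.004],[-0.083,0.0,0.0]],[[0.0,0.0,0.0],[0.0,0.0,0.0]],[[0.0,0.0,0.0],[0.0,0.0,0.0]]]
end [498.9  56.7 179.8] 15
```

{"fn": "play_rows", "kwargs": {"steps": [[[0.0,-0.013,-0.011],[-0.089,0.0,0.0]],[[0.0,-0.013,-0.011],[-0.09,0.0,0.0]],[[0.0,-0.011,-0.013],[-0.089,0.0,-0.001]],[[0.0,-0.011,-0.013],[-0.09,0.0,0.0]],[[0.0,-0.01,-0.014],[-0.089,0.0,0.0]],[[0.0,-0.011,0.001],[-0.083,0.0,0.0]],[[0.0,-0.011,-0.001],[-0.084,0.0,0.0]],[[0.0,-0.011,0.0],[-0.083,0.0,0.0]],[[0.0,-0.011,-0.002],[-0.084,0.0,0.0]],[[0.0,-0.011,-0.002],[-0.083,0.0,0.0]],[[0.0,-0.011,-0.003],[-0.083,0.0,0.0]],[[0.0,-0.01,-0.004],[-0.084,0.0,0.0]],[[0.0,-0.01,-0.004],[-0.083,0.0,0.0]],[[0.0,0.0,0.0],[0.0,0.0,0.0]],[[0.0,0.0,0.0],[0.0,0.0,0.0]]], "grip": 1.0, "squeeze": 20}}

```text
time_s: 25.85
eef_pos: [498.5, 57.2, 179.5]
ee_rot: [-0.001, 0.967, 0.255, -0.001]
force: [0.3, -0.6, -0.1]
grip_width: 0.003
```

Run:
```python
from path import *
from rig import cams
p,r,s=now()
print(p,s['joints'].round(2),s['force'].round(1),s['grip_width'])
i=cams.camera_info('wrist');im=cams.capture('wrist').copy()
cv2.imwrite('pics/w9raw.png',im[:,:,::-1])
for c,z in (('foot_center',38),('hole_floor',32)):
    t=cams.tip_of('wrist',c);print(c,t,t and onz(i,t[0]['pixel'],z))
print(proj(i,[[499,57,38]]))
C=np.array([[x,y,z] for x in(-30,30) for y in(-30,30) for z in (12,64)],float)
for u in proj(i,R.from_euler('z',119.5,degrees=True).apply(C)+[499,57,0]): cv2.circle(im,tuple(int(v) for v in u.round()),2,(255,0,0),-1)
cv2.imwrite('pics/w9.png',im[:,:,::-1])
```

```text
[498.53233599  57.17789583 179.47713471] [-0.12  0.31  1.64  0.    1.19 -0.64] [ 0.3 -0.6 -0.1] 0.0033233301905122936
foot_center [{'pixel': [319.4, 185.1], 'p': 0.84}] [499.24907327  58.1495916   38.        ]
hole_floor [] []
[[318.60424101 185.95474224]]
```

View pics/w9.png

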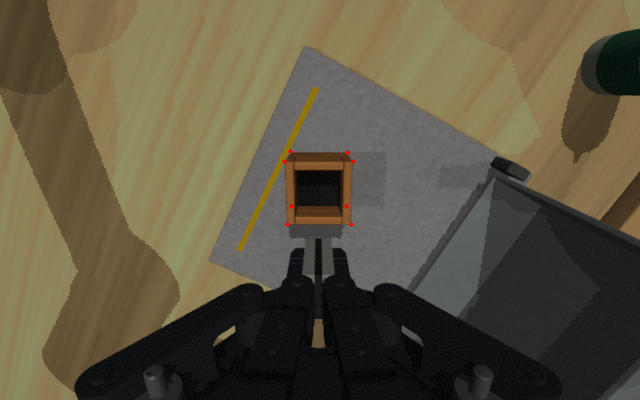

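Run:
```python
from path import *
p,r,s=now();Q=ftool(0,-1)
w=[([499,57.7,80],Q,5),([499,57.7,40],Q,6)]
rows(p,r,w)
```

```text
[[[0.0,0.0,0.026],[0.0,0.0,0.0]],[[0.0,-0.001,0.027],[-0.001,0.0,0.0]],[[0.001,0.0,0.026],[0.0,0.001,0.0]],[[0.0,0.0,0.027],[-0.001,0.0,-0.001]],[[0.0,-0.001,0.026],[0.0,0.0,0.0]],[[0.0,0.0,0.009],[0.0,0.0,0.0]],[[0.0,0.0,0.009],[0.0,0.0,0.0]],[[0.0,0.0,0.009],[0.0,0.0,0.0]],[[0.0,0.0,0.009],[0.0,0.0,0.0]],[[0.0,0.0,0.009],[0.0,0.0,0.0]],[[0.0,0.0,0.009],[0.0,0.0,0.0]]]
end [498.8  58.   39.9] 11
```

{"fn": "play_rows", "kwargs": {"steps": [[[0.0,0.0,0.026],[0.0,0.0,0.0]],[[0.0,-0.001,0.027],[-0.001,0.0,0.0]],[[0.001,0.0,0.026],[0.0,0.001,0.0]],[[0.0,0.0,0.027],[-0.001,0.0,-0.001]],[[0.0,-0.001,0.026],[0.0,0.0,0.0]],[[0.0,0.0,0.009],[0.0,0.0,0.0]],[[0.0,0.0,0.009],[0.0,0.0,0.0]],[[0.0,0.0,0.009],[0.0,0.0,0.0]],[[0.0,0.0,0.009],[0.0,0.0,0.0]],[[0.0,0.0,0.009],[0.0,0.0,0.0]],[[0.0,0.0,0.008],[0.0,0.0,0.0]]]}}

```text
time_s: 27.1
eef_pos: [499.0, 58.4, 40.8]
ee_rot: [0.001, 0.967, 0.255, 0.001]
force: [-0.2, 0.1, -0.3]
grip_width: 0.001
```

{"fn": "play_rows", "kwargs": {"steps": [[[0,0,0.002],[0,0,0]],[[0,0,0.002],[0,0,0]],[[0,0,0.001],[0,0,0]]]}}

```text
time_s: 27.4
eef_pos: [499.0, 58.4, 37.4]
ee_rot: [0.001, 0.967, 0.255, 0.001]
force: [0.5, 0.0, -0.2]
grip_width: -0.002
```

{"fn": "play_rows", "kwargs": {"steps": [[[0,0,0.002],[0,0,0]],[[0,0,0.001],[0,0,0]],[[0,0,0.001],[0,0,0]]]}}

```text
time_s: 27.7
eef_pos: [499.0, 58.4, 34.4]
ee_rot: [0.001, 0.967, 0.255, 0.001]
force: [0.2, -0.5, 0.0]
grip_width: -0.0
```

{"fn": "play_rows", "kwargs": {"steps": [[[0,0,0.001],[0,0,0]],[[0,0,0],[0,0,0]]]}}

```text
time_s: 27.9
eef_pos: [499.0, 58.4, 34.1]
ee_rot: [0.001, 0.967, 0.255, 0.001]
force: [-0.7, 0.1, 4.9]
grip_width: -0.004
```

{"fn": "play_rows", "kwargs": {"steps": [[[0,0,0.001],[0,0,0]],[[0,0,0],[0,0,0]]]}}

```text
time_s: 28.1
eef_pos: [499.1, 58.4, 34.0]
ee_rot: [0.001, 0.967, 0.255, 0.001]
force: [-3.9, -0.3, 14.1]
grip_width: -0.001
```

{"fn": "play_rows", "kwargs": {"steps": [[[0,0,-0.008],[0,0,0]],[[0,0,-0.012],[0,0,0]],[[0,0,-0.02],[0,0,0]],[[0,0,-0.025],[0,0,0]],[[0,0,-0.03],[0,0,0]],[[0,0,-0.02],[0,0,0]]]}}

```text
time_s: 28.7
eef_pos: [499.3, 58.4, 121.0]
ee_rot: [0.001, 0.967, 0.255, 0.001]
force: [-0.5, -0.1, -0.3]
grip_width: -0.002
```

{"fn": "play_rows", "kwargs": {"steps": [[[0,0,0],[0,0,0]],[[0,0,0],[0,0,0]],[[0,0,0],[0,0,0]],[[0,0,0],[0,0,0]],[[0,0,0],[0,0,0]],[[0,0,0],[0,0,0]],[[0,0,0],[0,0,0]],[[0,0,0],[0,0,0]]], "grip": 0.0}}

```text
time_s: 29.5
eef_pos: [498.8, 58.5, 119.1]
ee_rot: [0.001, 0.967, 0.255, 0.0]
force: [0.1, 0.3, -0.9]
grip_width: 1.001
```

Run:
```python
from path import *
from rig import cams
p,r,s=now()
print(p,s['joints'].round(2),s['force'].round(1),s['grip_width'])
i=cams.camera_info('wrist');im=cams.capture('wrist').copy()
t=cams.tip_of('wrist','foot_center');print(t,t and onz(i,t[0]['pixel'],38))
C=np.array([[x,y,z] for x in(-30,30) for y in(-30,30) for z in (12,64)],float)
for u in proj(i,R.from_euler('z',119.5,degrees=True).apply(C)+[499,57.7,0]): cv2.circle(im,tuple(int(v) for v in u.round()),2,(255,0,0),-1)
cv2.imwrite('pics/w10.png',im[:,:,::-1])
Q=ftool(0,-1)
w=[([499,57.7,75],Q,4),([499,57.7,26],Q,8),([499,57.7,26],Q,1)]
rows(p,r,w)
```

```text
[498.82725773  58.45223306 119.07099387] [-0.12  0.38  1.71 -0.    1.04 -0.63] [ 0.1  0.3 -0.9] 1.0008248010121645
[{'pixel': [318.0, 206.7], 'p': 0.81}] [499.03819466  57.78879984  38.        ]
[[[0.0,0.0,0.015],[0.0,0.0,0.0]],[[0.0,0.0,0.014],[0.001,0.0,0.001]],[[0.0,0.001,0.015],[0.0,-0.001,0.0]],[[0.0,0.0,0.015],[0.001,0.0,0.0]],[[0.0,0.0,0.008],[0.0,0.0,0.0]],[[0.0,0.0,0.008],[0.0,0.0,0.0]],[[0.0,0.0,0.008],[0.0,0.0,0.0]],[[0.0,0.0,0.009],[0.0,0.0,0.0]],[[0.0,0.0,0.008],[0.0,0.0,0.0]],[[0.0,0.0,0.008],[0.0,0.0,0.0]],[[0.0,0.0,0.008],[0.0,0.0,0.0]],[[0.0,0.0,0.008],[0.0,0.0,0.0]],[[0.0,0.0,0.0],[0.0,0.0,0.0]]]
end [499.2  57.8  26.1] 13
```

View pics/w10.png

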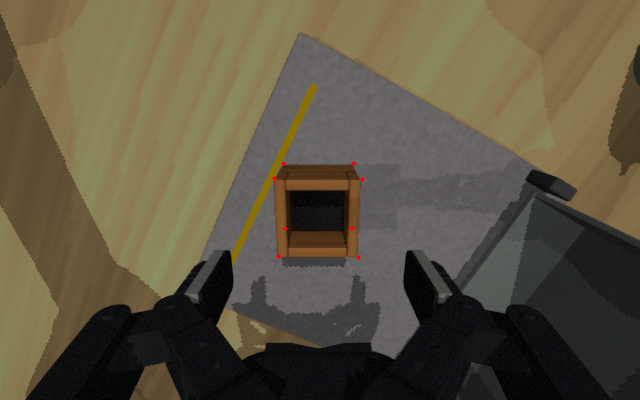

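{"fn": "play_rows", "kwargs": {"steps": [[[0.0,0.0,0.015],[0.0,0.0,0.0]],[[0.0,0.0,0.014],[0.001,0.0,0.001]],[[0.0,0.001,0.015],[0.0,-0.001,0.0]],[[0.0,0.0,0.015],[0.001,0.0,0.0]],[[0.0,0.0,0.009],[0.0,0.0,0.0]],[[0.0,0.0,0.009],[0.0,0.0,0.0]],[[0.0,0.0,0.009],[0.0,0.0,0.0]],[[0.0,0.0,0.01],[0.0,0.0,0.0]],[[0.0,0.0,0.009],[0.0,0.0,0.0]],[[0.0,0.0,0.009],[0.0,0.0,0.0]],[[0.0,0.0,0.009],[0.0,0.0,0.0]],[[0.0,0.0,0.008],[0.0,0.0,0.0]],[[0.0,0.0,0.0],[0.0,0.0,0.0]]]}}

```text
time_s: 30.9
eef_pos: [498.8, 57.8, 20.1]
ee_rot: [-0.0, 0.967, 0.255, -0.001]
force: [-0.3, -0.6, 0.3]
grip_width: 1.002
```

{"fn": "play_rows", "kwargs": {"steps": [[[0,0,0],[0,0,0]],[[0,0,0],[0,0,0]],[[0,0,0],[0,0,0]],[[0,0,0],[0,0,0]],[[0,0,0],[0,0,0]],[[0,0,0],[0,0,0]]], "grip": 1.0, "squeeze": 50}}

```text
time_s: 31.5
eef_pos: [499.5, 57.7, 21.3]
ee_rot: [0.0, 0.967, 0.255, 0.0]
force: [-2.3, -0.4, 6.2]
grip_width: 0.697
```

{"fn": "play_rows", "kwargs": {"steps": [[[0,0,-0.004],[0,0,0]],[[0,0,-0.008],[0,0,0]],[[0,0,-0.012],[0,0,0]],[[0,0,-0.016],[0,0,0]],[[0,0,-0.02],[0,0,0]],[[0,0,-0.02],[0,0,0]],[[0,0,-0.02],[0,0,0]],[[0,0,-0.02],[0,0,0]],[[0,0,-0.02],[0,0,0]],[[0,0,-0.02],[0,0,0]],[[0,0,-0.016],[0,0,0]],[[0,0,-0.01],[0,0,0]],[[0,0,-0.005],[0,0,0]],[[0,0,0],[0,0,0]],[[0,0,0],[0,0,0]],[[0,0,0],[0,0,0]]]}}

```text
time_s: 33.1
eef_pos: [499.0, 57.8, 163.6]
ee_rot: [-0.0, 0.967, 0.255, -0.001]
force: [0.8, 0.1, -1.0]
grip_width: 0.694
```

Run:
```python
from path import *
from rig import cams
p,r,s=now()
print(p,s['joints'].round(2),s['force'].round(1),s['grip_width'],r.as_matrix()[:,2].round(4))
cv2.imwrite('pics/w11.png',cams.capture('wrist')[:,:,::-1])
im=cams.capture('side');cv2.imwrite('pics/s11.png',im[:,:,::-1])
a=im[80:240,230:430];cv2.imwrite('pics/s11c.png',cv2.resize(a,None,fx=3.7,fy=3.7,interpolation=cv2.INTER_CUBIC)[:,:,::-1])
cv2.imwrite('pics/t11.png',cams.capture('top')[:,:,::-1])
```

```text
[499.02156937  57.78881984 163.56861373] [-0.12  0.33  1.66  0.    1.15 -0.63] [ 0.8  0.1 -1. ] 0.6944189082432467 [-1.3e-03  3.0e-04 -1.0e+00]
```

View pics/w11.png

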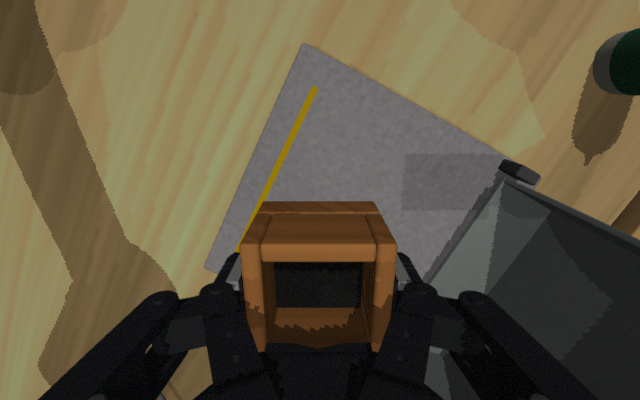

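View pics/s11c.png

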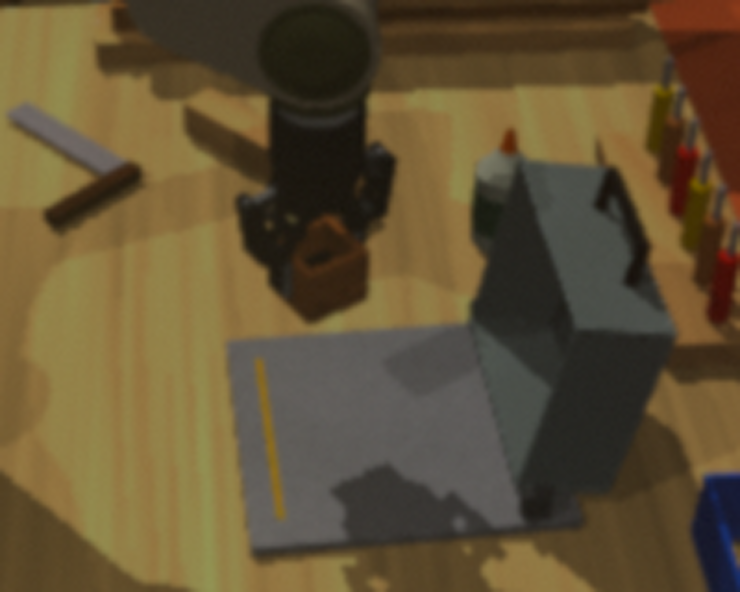

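View pics/t11.png

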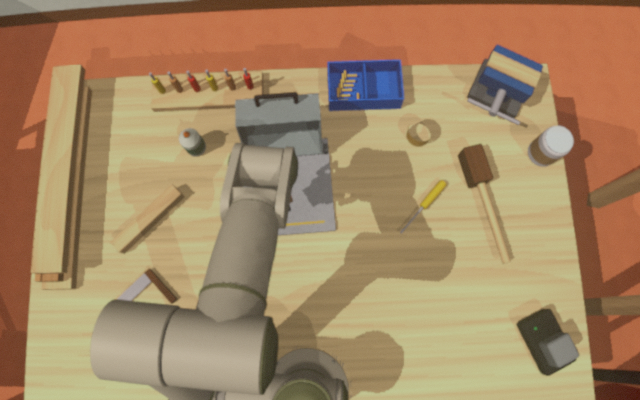

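Run:
```python
from path import *
from rig import cams
p,r,s=now()
i=cams.camera_info('wrist');im=cv2.imread('pics/w11.png')
zc=38+p[2]-21.0
C=np.array([[x,y,z] for x in(-30,30) for y in(-30,30) for z in (-26,26)],float)
for u in proj(i,R.from_euler('z',119.5,degrees=True).apply(C)+[499.2,57.7,zc]): cv2.circle(im,tuple(int(v) for v in u.round()),2,(0,0,255),-1)
cv2.imwrite('pics/w11o.png',cv2.resize(im[170:380,200:440],None,fx=3,fy=2.8))
```

```text
(no output)
```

View pics/w11o.png

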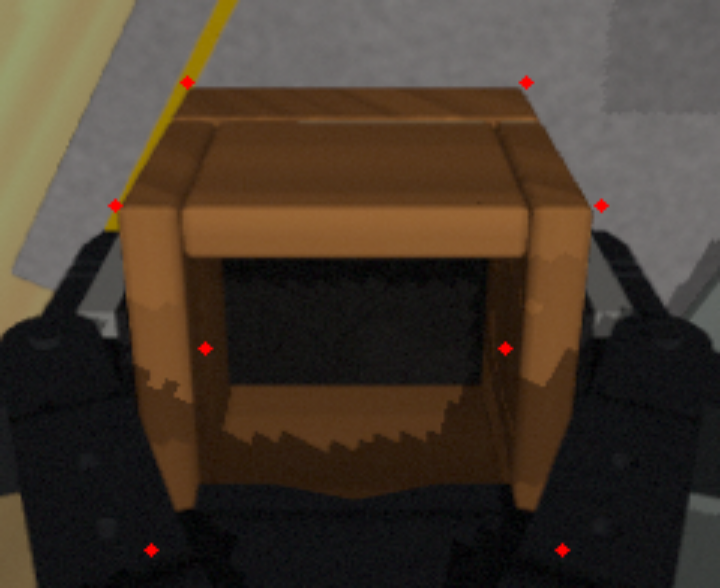

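The foot matches the level model to within about 2 px. It is held steady with the hole up, so I'm handing in.

```bash
python3 -c "
from rig import ctrl
print(ctrl.finish_job()); s=ctrl.sense(); print(s['time_s'],s['eef_pos'],s['grip_width'],s['force'])"
```

```text
the job is handed in; nothing more can be done
None
the job is handed in; nothing more can be done
```

The job is handed in: the hood is open on its stop and the arm is holding the foot hole-up and level, about 14 cm above where it stood on the bed. It took about 33 s of the 70 s allowed.

- **Hood:** I gripped the bar handle, swung it through the full arc and slowed for the last part before the stop. It reached about 1.75 rad; the last commanded step pressed it onto the stop with about 34 N at the wrist. I backed that off to near zero before letting go, and later pictures show it still open.
- **Foot:** I gripped it from the hole side, turned it 90° in the air, and set it down hole-up at about (499, 58) mm. Contact with the bed read about 6 N.
- **Hole check:** The closed fingertips touched at z = 34 mm, where the hole floor should be (rim at 64 mm). The force rose from 5 to 14 N, a little firmer than needed.
- **Final hold:** The gripper opening reads about 59 mm, which fits the 60 mm block, with 50 N squeeze. The tool is within about 0.1° of vertical, and the block matches the level model to about 2 px in the wrist picture.
- **Other things on the bench:** I compared the top pictures by eye and saw nothing moved, though the arm hides part of the bench. I saw no state or verdict after handing in.

The first approach pose for the handle was out of the arm's reach (joint 3 at its limit), so I used a steeper approach. No other check failed.

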